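Torque the cap nut of a cavity filter with a break-over wrench

ROBOT

A 6-joint arm with a two-finger parallel gripper is mounted at the origin on the work surface. World frame = base frame: x ahead of the robot, y to its left, z up, the work surface at z = 0. Lengths are in m, angles in rad, forces in N, time in s.
With the tool pointing down it reaches from about 0.3 to 0.85 m from the base axis. Payload 4.2 kg.
Tool frame: the origin (TCP) lies at the very end of the fingers, on their centre line; the grasp point (between the pads) lies 19 mm behind it; z points along the fingers, y is the line along which they close (so a half turn about z gives the same grasp; the last joint's range is limited). The gripper opens to 91 mm and grips with 3 to 60 N. Pads are 32 mm wide; open, the fingers measure 118 mm over their backs; the gripper's body (76 mm by 178 mm) begins 60 mm behind the grasp point.
Start: joints at [-1.276, 0.32, 1.565, -0, 1.257, -0.02], TCP at [0.178, -0.547, 0.214] pointing down, gripper open.
Joint ranges: [-3.11, 3.11], [-0.84, 2.01], [0.21, 2.61], [-1.34, 4.49], [0.05, 2.63], [-2.56, 2.56]. Speed limits (rad/s): [2.57, 2.57, 3.14, 3.14, 3.14, 3.14].

INTERFACE

Orientations are given as a unit quaternion [x, y, z, w].
In Python, from bench import env gives the robot as it stands. The module is installed in compiled form; this text tells all that it offers.
- The arm moves only by the shell command python3 -m crank [FORCE], which reads ROWS from standard input. ROWS is a JSON object with one list for each field, all of the same length, 1 to 8, a row being the entries at one place: aperture (the finger opening in m), sx, sy, sz (the shift in cm), rx, ry, rz (a rotation vector in units of 0.2 rad); each row shifts and turns the commanded pose from where the row before left it, along the tool's axes as they then stand; what a row does not reach is not made up. A row lasts 1/12 s, in which the tool goes at most 0.0417 m and 0.125 rad, less where a joint would pass 70% of its speed; a pose out of reach is approached as far as the arm can. The fingers move at their own pace and stop on an object; FORCE is the grip in N (left out, the last holds). Time passes only in rows, so rows that do not move let the fingers close. It prints the time, the measured TCP pose, the force, the opening and the grip force at its end. Input that does not fit is refused with a message, and nothing moves.
- env.sense(): the state, without advancing time (a new reading comes with each control period).
- env.grab_frame(name): name is "scene" or "top" or "wrist"; returns a dict with "frame" (400x640x3 uint8, red, green, blue), "fx", "fy", "cx", "cy" (pixels), "R" (3x3) and "t" (3): a world point X has camera coordinates R X + t. Camera axes: x right, y down, z forward; pixel columns grow to the right and rows downward; lengths in m; the calibration is good to about 2 mm. A picture is of the moment at which its call begins. There is no depth.
- env.sign_off(): hands the job in; it is judged then, once.
The state is a dict: "t": time; "joints": joint angles; "qd": joint speeds; "joint_efforts": joint torques, N m; "eef_pos": TCP position; "orientation": TCP orientation; "ft_force": force on the tool from outside, world axes, zero at the start; "torque": the same for the moment, N m; "opening": finger opening in m; "finger_force": force on a finger pad.
Only numpy, scipy, OpenCV 4.12 (cv2) and the standard library are available. Lean on these libraries where they do the work, as an engineer would, in place of code of your own. Each camera call takes 0.05 s, during which the arm holds its last target. There are 200 camera calls.

TASK

Take the break-over torque wrench from the mat, fit its ring fully down over the hexagon cap nut on the filter, without forcing it, and tighten the nut clockwise (seen from above) until the nut is home and the wrench handle visibly breaks over, by some 10 degrees; stop there, do not drive the handle on towards its end stop. Then lift the wrench off without loosening the nut, lay it flat back on the mat with the handle still broken over, and leave the other things where they are.

Things in the scene. Friction and masses are not known exactly. Their poses are not given: they have to be found in the camera images.
- wrench: Head of the loose break-over wrench (0.33 kg in all): steel ring 47 mm across, 16 mm tall, open above and below, hexagonal hole 33 mm across flats. Origin: hole centre, in the plane of the underside (of ring and handle alike). x points away from the handle, at a corner of the hole; z up. Fits the nut in six positions 60 degrees apart, with 12 degrees play either way.
- handle: Black straight handle of the wrench, 24 mm wide and tall, 135 mm long, on a vertical breakaway pivot; it runs from 17 to 152 mm behind the pivot (its own -x). Origin: on the pivot, 34 mm behind the ring's centre, in the underside plane. The pivot is rigid up to 0.45 N m.
- filter: Cavity filter fixed to the bench: grey metal box, 220 x 280 x 40 mm (x, y, z), with small screws up to 10 mm tall on top. Origin: centre of its underside. A round collar, 56 mm across and 15 mm tall, stands on the top 45 mm to the -x side of the centre and carries the nut.
- nut_seat (a point): Point on the filter: centre of the collar's top face, 55 mm above the bench, on the axis of the steel hexagon cap nut that stands on it; axes as the filter's. Nut: hexagon 30 mm across flats, 11 mm tall; then 2 mm of 28.6 mm; then a cone, 28 to 18 mm across, up to 26 mm. How the corners stand is not given and varies: see it or feel for it. The fitted ring rests on the collar.
- grip (a point): Best place to grip the handle: 51 mm behind the pivot, 85 mm from the ring's centre, near the balance point, 12 mm above the underside; about 9 N sideways here trips the pivot. The handle then bends clockwise (from above) relative to the head, yielding at that steady load, and stays where left. It starts at 0, cannot bend the other way; good trip 0.1 to 0.3 rad, end stop 0.42.
- nut (a joint): Turn of the nut in rad, rising clockwise (seen from above). 0 is home, hard against its seat; it starts 0.35 to 0.88 short of that (negative). It turns at 0.2 N m before that. It says nothing of how the corners stand.
- trimmer: Bystander: small loose screwdriver, 120 mm, on the mat.
- adapter: Bystander: loose brass coaxial adapter, 22 mm across, 34 mm tall, upright on the mat.
- dustcap: Bystander: loose black plastic cap, 28 mm across, 18 mm tall, on top of the filter.
- mat: Flat grey-green bench mat, fixed, 320 x 260 x 3 mm (x, y, z). Origin: centre of its underside.
Not all that is in view belongs to the job. What is shaped like the wrench but green or turquoise is not meant.

How it is judged:
On the way, in this order (a step that is already met when the one before it is completed fails the run):
1. the ring is fully down over the nut (horizontal distance between wrench and nut_seat below 0.005 m and z of wrench in the frame of nut_seat below 0.006 m and angle between wrench's own z axis and vertical below 0.2 rad), for 0.1 s.
2. the nut is home and the handle has broken over while the ring is on the nut (horizontal distance between wrench and nut_seat below 0.006 m and z of wrench in the frame of nut_seat below 0.008 m and value of joint nut above -0.06 rad and angle between the x axis of handle and the x axis of wrench, either way round above 0.08 rad), for 0.1 s.
At the end, for the whole second after the job is handed in: The nut is home (within 0.06 rad), the wrench lies flat and at rest with its ring over the mat, its handle still broken over (bend above 0.06 rad) (value of joint nut above -0.06 rad and angle between the x axis of handle and the x axis of wrench, either way round above 0.06 rad and x of wrench in the frame of mat between -0.16 and 0.16 m and y of wrench in the frame of mat between -0.13 and 0.13 m and z of wrench in the frame of mat below 0.009 m and angle between wrench's own z axis and vertical below 0.1 rad and linear speed of wrench below 0.02 m/s); the robot touches nothing.
It fails at once if the handle is driven on towards its end stop (bend over 0.32 rad) (angle between the x axis of handle and the x axis of wrench, either way round above 0.32 rad).
It fails at once if the wrench is forced against the filter or nut (over 200 N of contact) (contact force between wrench and filter above 200 N).
It fails at once if the fingers press on the filter or nut (over 15 N) (contact force between the fingers and filter above 15 N).
It fails at once if a bystander is disturbed (over 25 mm) (distance of any of trimmer, adapter, dustcap from where it was at the start of the episode above 0.025 m).
It also fails if it takes over 72 s, if anything falls off the work surface, if the arm or the gripper's body presses on something with over 40 N, if the wrist force passes 120 N, or if a joint passes its speed limit or range.

## Working session

There is one attempt and no reset: what is moved stays moved. The work goes in short steps, Python scripts to look and compute and a shell command to move; the robot and the scene stay as the last step left them, time stands still between calls to the robot, and variables do not carry over. Pictures are saved under pics/ and viewed, at most 10 in all, crops included, and the job is handed in when it is done.

```bash
mkdir -p pics
cat > h.py <<'E'
import numpy as np, cv2
from bench import env
from scipy.spatial.transform import Rotation as Rot
def grab(n,save=None):
    f=env.grab_frame(n); f['R']=np.array(f['R']).reshape(3,3); f['t']=np.array(f['t']).ravel()
    if save: cv2.imwrite('pics/'+save,f['frame'][:,:,::-1])
    return f
def ray(f,u,v):
    d=f['R'].T@np.array([(u-f['cx'])/f['fx'],(v-f['cy'])/f['fy'],1.]); return -f['R'].T@f['t'],d
def onz(f,u,v,z):
    c,d=ray(f,u,v); return c+d*(z-c[2])/d[2]
def proj(f,X):
    p=f['R']@np.array(X)+f['t']; return np.array([f['fx']*p[0]/p[2]+f['cx'],f['fy']*p[1]/p[2]+f['cy']])
def tri(fs,uvs):
    A=np.zeros((3,3));b=np.zeros(3)
    for f,(u,v) in zip(fs,uvs):
        c,d=ray(f,u,v); d/=np.linalg.norm(d); P=np.eye(3)-np.outer(d,d); A+=P;b+=P@c
    X=np.linalg.solve(A,b)
    return X,[np.round(proj(f,X)-uv,1) for f,uv in zip(fs,uvs)]
E
python3 - <<'E'
from h import *
for n in ['scene','top']:
    f=grab(n,n+'0.png'); print(n,f['fx'],f['cx'],f['cy'],np.round(-f['R'].T@f['t'],3),np.round(f['R'],3).tolist())
    np.savez('pics/'+n+'0.npz',**f)
s=env.sense(); print({k:np.round(v,3) for k,v in s.items()})
E
```

```text
scene 443.5454569506933 320.8589580931512 194.94205812557107 [1.264 0.452 0.643] [[-0.419, 0.908, 0.018], [0.483, 0.239, -0.842], [-0.769, -0.344, -0.538]]
top 444.6524719998504 307.39554240289317 203.39295808679168 [0.266 0.109 1.322] [[0.022, -0.999, 0.027], [-0.989, -0.026, -0.146], [0.147, -0.023, -0.989]]
{'t': np.float64(0.1), 'joints': array([-1.276,  0.32 ,  1.566,  0.   ,  1.257, -0.02 ]), 'qd': array([-0.001, -0.002, -0.004,  0.002,  0.   ,  0.001]), 'joint_efforts': array([-1.0000e-03, -4.1333e+01, -2.3251e+01,  7.3000e-02,  4.2000e-02,
       -0.0000e+00]), 'eef_pos': array([ 0.178, -0.546,  0.213]), 'orientation': array([ 0.988,  0.157, -0.   , -0.001]), 'ft_force': array([-0.27 ,  1.08 , -0.259]), 'torque': array([-0.071,  0.015,  0.017]), 'finger_force': np.float64(0.0), 'opening': np.float64(0.091)}
```

View pics/scene0.png

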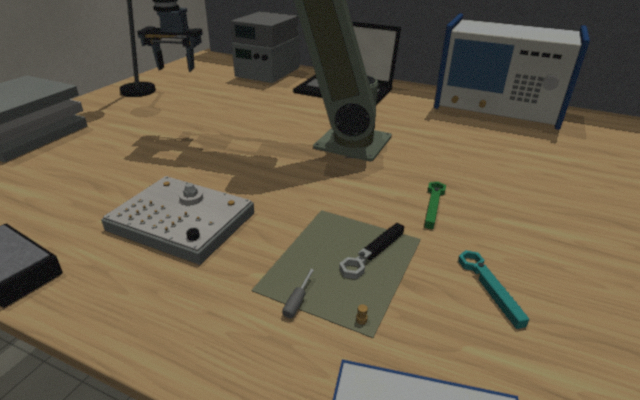

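View pics/top0.png

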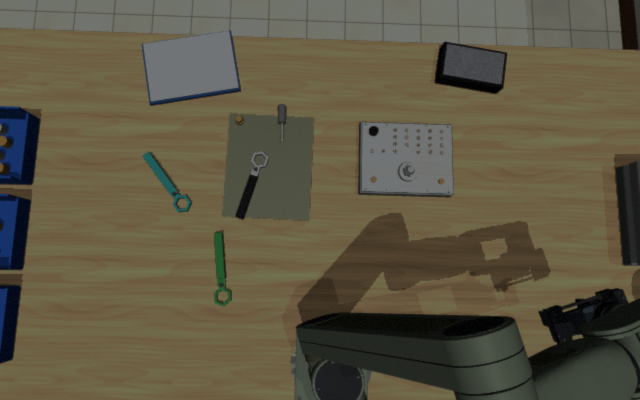

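The wrench (black handle, steel ring) shows in the scene view at (352,267)–(404,228) and in the top view at (260,159)–(240,217). The look-alikes are green at top (222,265) and turquoise at top (167,182). Only the steel and black one on the mat fits the description. The nut is at scene (190,192) and top (408,171). I'll confirm in an enlarged crop and measure at the same time.

Run:
```python
from h import *
S=dict(np.load('pics/scene0.npz'));T=dict(np.load('pics/top0.npz'))
def crop(f,x,y,w=100,h=75):
    return cv2.resize(f['frame'][y:y+h,x:x+w,::-1],(400,300),interpolation=cv2.INTER_CUBIC)
im=np.vstack([np.hstack([crop(S,325,210),crop(T,205,147)]),np.hstack([crop(S,150,160),crop(T,358,125)])])
im=cv2.convertScaleAbs(im,alpha=1.5)
cv2.imwrite('pics/crops.png',im)
# black handle masks
for nm,f,(x,y,w,h) in [('S',S,(340,215,75,60)),('T',T,(228,150,50,75))]:
    g=f['frame'][y:y+h,x:x+w].max(2); m=(g<45).astype(np.uint8)
    n,l,st,c=cv2.connectedComponentsWithStats(m); i=1+st[1:,4].argmax()
    pts=np.argwhere(l==i)[:,::-1]+[x,y]; r=cv2.minAreaRect(pts.astype(np.float32)); print(nm,st[i],r,cv2.boxPoints(r).round(1).tolist())
# mat corners
for nm,f in (('S',S),('T',T)):
    hsv=cv2.cvtColor(f['frame'],cv2.COLOR_RGB2HSV); print(nm,'mat hsv',hsv[250,310] if nm=='S' else hsv[190,290], 'wood',hsv[300,200] if nm=='S' else hsv[90,330])
```

```text
S [ 25   9  39  37 550] ((383.43902587890625, 241.04881286621094), (13.743291854858398, 48.10152053833008), 51.34019470214844) [[360.3999938964844, 250.6999969482422], [397.8999938964844, 220.6999969482422], [406.5, 231.39999389648438], [369.0, 261.3999938964844]]
T [  8  25  22  44 395] ((246.3302459716797, 196.26815795898438), (9.013714790344238, 44.632423400878906), 19.09349250793457) [[234.8000030517578, 215.89999389648438], [249.39999389648438, 173.6999969482422], [257.8999938964844, 176.6999969482422], [243.3000030517578, 218.8000030517578]]
S mat hsv [32 50 97] wood [ 18 104 144]
T mat hsv [34 47 81] wood [ 21  93 112]
```

View pics/crops.png

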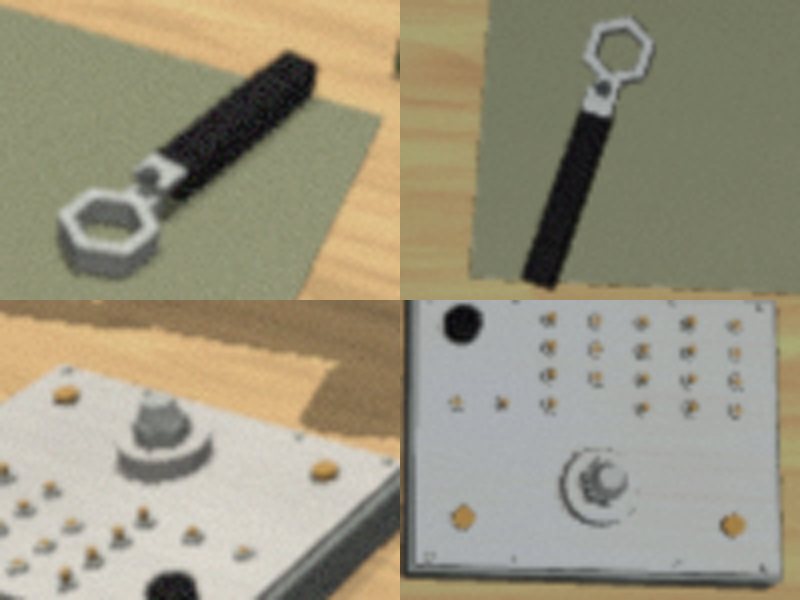

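The crops confirm the steel ring with the black handle on the mat (top view: ring (259.7,159.5), handle (246,196)). The nut is a hexagon with a cone on a round collar, its cone tip at top (410.5,170) and scene (189,184.5). Next I triangulate both.

Run:
```python
from h import *
S=dict(np.load('pics/scene0.npz'));T=dict(np.load('pics/top0.npz'))
for n,a,b in [('ring top',(352,264),(259.7,159.5)),('handle',(383.4,241),(246.3,196.3)),('pivot',(362.5,254.5),(255.5,169.5)),('conetip',(189.2,184.5),(410.5,170)),('dustcap',(192.5,234),(373.5,131))]:
    X,r=tri([S,T],[a,b]); print(n,X.round(4),r)
print('T ring z.019',onz(T,259.7,159.5,.019),'handle z.027',onz(T,246.3,196.3,.027), 'hand ends',onz(T,253.6,175.2,.027),onz(T,239,217.3,.027))
print('tip z.081',onz(T,410.5,170,.081),onz(S,189.2,184.5,.081))
print('filter corners T z.04',[onz(T,u,v,.04).round(4).tolist() for u,v in [(452,124),(452,194),(360.5,192),(360,122)]])
for nm,f in (('S',S),('T',T)):
    hsv=cv2.cvtColor(f['frame'],cv2.COLOR_RGB2HSV); m=cv2.inRange(hsv,(26,25,55),(45,75,130)); m=cv2.morphologyEx(m,cv2.MORPH_OPEN,np.ones((5,5)))
    c=max(cv2.findContours(m,0,2)[0],key=cv2.contourArea); c=cv2.convexHull(c); q=cv2.approxPolyDP(c,12,True)[:,0]
    print(nm,q.tolist(),[onz(f,*p,.003).round(3)[:2].tolist() for p in q])
s=env.sense();f=grab('wrist','w0.png');print('tcp in wrist cam',(f['R']@s['eef_pos']+f['t']).round(3),f['fx'],proj(f,s['eef_pos']))
print(Rot.from_quat(s['orientation']).as_matrix().round(3).tolist(), (f['R']@Rot.from_quat(s['orientation']).as_matrix()).round(2).tolist())
```

```text
ring top [0.5885 0.2247 0.0194] [array([-0.1, -0. ]), array([-0.1,  0. ])]
handle [0.4771 0.2596 0.0134] [array([0.4, 0. ]), array([ 0.3, -0.1])]
pivot [0.5562 0.2357 0.0249] [array([-0.2, -0. ]), array([-0.1,  0. ])]
conetip [ 0.556  -0.2152  0.0782] [array([0.3, 0.1]), array([ 0.2, -0.1])]
dustcap [ 0.679  -0.1134  0.0467] [array([0.2, 0. ]), array([ 0.1, -0.1])]
T ring z.019 [0.58865529 0.22458157 0.019     ] handle z.027 [0.47460857 0.25893208 0.027     ] hand ends [0.5384709  0.24007318 0.027     ] [0.41198467 0.27752508 0.027     ]
tip z.081 [ 0.55491885 -0.21378724  0.081     ] [ 0.55950002 -0.21277589  0.081     ]
filter corners T z.04 [[0.7102, -0.3523, 0.04], [0.4955, -0.3468, 0.04], [0.4942, -0.076, 0.04], [0.7077, -0.0735, 0.04]]
S [[320, 212], [417, 239], [373, 335], [255, 291]] [[0.423, 0.074], [0.423, 0.324], [0.732, 0.323], [0.731, 0.074]]
T [[230, 114], [313, 118], [308, 219], [223, 215]] [[0.733, 0.323], [0.729, 0.067], [0.415, 0.075], [0.42, 0.328]]
tcp in wrist cam [-0.     0.027  0.184] 308.7600366836582 [319.17997623 248.02034779]
[[0.951, 0.31, -0.0], [0.31, -0.951, 0.001], [0.0, -0.002, -1.0]] [[0.0, 1.0, 0.0], [-0.96, 0.0, -0.27], [-0.27, -0.0, 0.96]]
```

The heights check out: ring top 0.019 m, handle, cone tip about 0.08 m, and filter centre (0.602,-0.212), which puts the nut at about (0.557,-0.213). Now I go over the nut so the wrist camera can see its corners.

The manual's scale: shifts go in cm and turns go in units of 0.2 rad. Converting my numbers, -0.0144 m is -1.44, 0.033 m is 3.3.

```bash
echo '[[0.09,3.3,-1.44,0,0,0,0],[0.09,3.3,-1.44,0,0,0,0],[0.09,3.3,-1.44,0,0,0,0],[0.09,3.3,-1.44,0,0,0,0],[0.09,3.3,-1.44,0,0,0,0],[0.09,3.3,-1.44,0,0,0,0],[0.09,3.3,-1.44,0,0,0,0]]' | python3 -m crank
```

```text
refused: ROWS must be an object with one list for each field. Nothing was moved.
```

Nothing moved. I misread the format; it is an object with one list for each field. Resending.

```bash
echo '{"aperture":[0.09,0.09,0.09,0.09,0.09,0.09,0.09],"sx":[3.3,3.3,3.3,3.3,3.3,3.3,3.3],"sy":[-1.44,-1.44,-1.44,-1.44,-1.44,-1.44,-1.44],"sz":[0,0,0,0,0,0,0],"rx":[0,0,0,0,0,0,0],"ry":[0,0,0,0,0,0,0],"rz":[0,0,0,0,0,0,0]}' | python3 -m crank
echo '{"aperture":[0.09,0.09,0.09,0.09,0.09,0.09,0.09,0.09],"sx":[3.3,3.3,3.3,3.3,3.3,3.3,3.3,0],"sy":[-1.44,-1.44,-1.44,-1.44,-1.44,-1.44,-1.44,0],"sz":[0.9,0.9,0.9,0.9,0.9,0.9,0.9,0],"rx":[0,0,0,0,0,0,0,0],"ry":[0,0,0,0,0,0,0,0],"rz":[0,0,0,0,0,0,0,0]}' | python3 -m crank
```

```text
t: 0.73
eef_pos: [0.3674, -0.3779, 0.2138]
orientation: [0.988, 0.157, -0.0, -0.0]
ft_force: [0.8, -0.5, 0.5]
opening: 0.0897
finger_force: 0.0
t: 1.4
eef_pos: [0.5582, -0.2075, 0.1486]
orientation: [0.987, 0.159, -0.0, -0.002]
ft_force: [0.0, -0.8, -0.4]
opening: 0.09
finger_force: 0.0
```

Now the wrist picture here; then I turn the tool towards the mat's grasp yaw and take another from the new side.

```bash
python3 - <<'E'
from h import *
f=grab('wrist'); np.savez('pics/wn1.npz',**f)
E
echo '{"aperture":[0.09,0.09,0.09,0.09,0.09,0.09,0.09,0.09],"sx":[0,0,0,0,0,0,0,0],"sy":[0,0,0,0,0,0,0,0],"sz":[0,0,0,0,0,0,0,0],"rx":[0,0,0,0,0,0,0,0],"ry":[0,0,0,0,0,0,0,0],"rz":[-0.6,-0.6,-0.6,-0.6,-0.6,-0.6,-0.6,-0.6]}' | python3 -m crank
echo '{"aperture":[0.09,0.09,0.09,0.09,0.09,0.09,0.09,0.09],"sx":[0,0,0,0,0,0,0,0],"sy":[0,0,0,0,0,0,0,0],"sz":[0,0,0,0,0,0,0,0],"rx":[0,0,0,0,0,0,0,0],"ry":[0,0,0,0,0,0,0,0],"rz":[-0.6,-0.6,-0.6,-0.6,-0.6,-0.6,-0.6,-0.6]}' | python3 -m crank
echo '{"aperture":[0.09,0.09,0.09,0.09,0.09,0.09],"sx":[0,0,0,0,0,0],"sy":[0,0,0,0,0,0],"sz":[0,0,0,0,0,0],"rx":[0,0,0,0,0,0],"ry":[0,0,0,0,0,0],"rz":[-0.6,-0.6,-0.6,-0.6,-0.6,0]}' | python3 -m crank
python3 - <<'E'
from h import *
f=grab('wrist'); np.savez('pics/wn2.npz',**f)
g=dict(np.load('pics/wn1.npz'))
X=np.array([.557,-.213,.066])
ims=[]
for q in (g,f):
    u,v=proj(q,X).round().astype(int); print(u,v)
    u=min(max(u,50),590);v=min(max(v,75),325); print('crop origin',u-50,v-75)
    ims.append(cv2.resize(q['frame'][v-75:v+75,u-50:u+50,::-1],(400,600),interpolation=cv2.INTER_CUBIC))
cv2.imwrite('pics/nut.png',cv2.convertScaleAbs(np.hstack(ims),alpha=1.4))
E
```

```text
t: 2.12
eef_pos: [0.554, -0.213, 0.1512]
orientation: [0.802, 0.597, -0.0, 0.0]
ft_force: [0.1, 0.1, 0.3]
opening: 0.0897
finger_force: 0.0
t: 2.78
eef_pos: [0.554, -0.213, 0.1512]
orientation: [0.436, 0.9, -0.0, -0.0]
ft_force: [-0.5, -0.5, -0.1]
opening: 0.0902
finger_force: 0.0
t: 3.28
eef_pos: [0.5541, -0.213, 0.1512]
orientation: [0.152, 0.988, -0.0, -0.0]
ft_force: [0.6, 0.6, -0.8]
opening: 0.0901
finger_force: 0.0
325 212
crop origin 275 137
321 212
crop origin 271 137
```

View pics/nut.png

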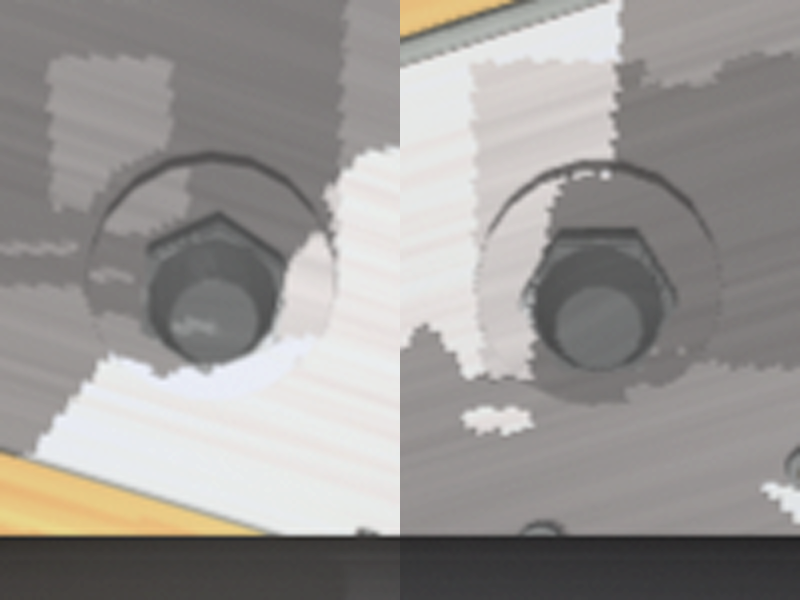

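The nut's near lower corners show in crop 1 at (148,247), (220,212) and (287,262), and in crop 2 at (525,300), (557,229), (637,229) and (677,302). The collar rim is clear in both. I'll turn these into angles and triangulate the centre.

Run:
```python
from h import *
a=dict(np.load('pics/wn1.npz'));b=dict(np.load('pics/wn2.npz'))
# cone-top centre in both
c1=(275+213/4,137+322/4); c2=(271+198/4,137+327/4)
X,r=tri([a,b],[c1,c2]); print('cone tip',X.round(4),r)
# collar circle: fit from rim points on z=.055
r1=[(88,255),(212,153),(335,262),(95,330),(150,172),(290,183)]; r2=[(80,250),(198,160),(320,265),(135,178),(265,182),(82,310)]
for q,pts,u0 in ((a,r1,275),(b,r2,271)):
    P=np.array([onz(q,u0+x/4,137+y/4,.055)[:2] for x,y in pts])
    A=np.c_[2*P,np.ones(len(P))]; s=np.linalg.lstsq(A,(P**2).sum(1),rcond=None)[0]; print('collar',s[:2].round(4),'dia',2*np.sqrt(s[2]+s[:2]@s[:2]))
k1=[(148,247),(220,212),(287,262)];k2=[(125,300),(157,229),(237,229),(277,302)]
for q,pts,u0 in ((a,k1,275),(b,k2,271)):
    P=np.array([onz(q,u0+x/4,137+y/4,.055)[:2] for x,y in pts]); print(P.round(4).tolist())
    d=np.diff(P,axis=0); print('edge len',np.linalg.norm(d,axis=1).round(4),'edge dir mod60',np.degrees(np.arctan2(d[:,1],d[:,0])).round(1)%60)
    C=np.array([.5565,-.213]); e=P-C; print('r',np.linalg.norm(e,axis=1).round(4),'corner ang mod60',np.degrees(np.arctan2(e[:,1],e[:,0])).round(1)%60)
s=env.sense();print(s['eef_pos'],s['joints'].round(3))
M=Rot.from_quat(s['orientation']).as_matrix(); g=np.array([.5072,.2491,.10]); print('yaw',np.arctan2(M[1,0],M[0,0]),'tool delta',(M.T@(g-s['eef_pos'])).round(4))
```

```text
cone tip [ 0.5578 -0.2145  0.0819] [array([-0.5, -0.1]), array([-0.5,  0.2])]
collar [ 0.5588 -0.2145] dia 0.05602399644298667
collar [ 0.5559 -0.2134] dia 0.054547615940148036
[[0.5616, -0.1991], [0.5741, -0.2116], [0.5681, -0.2293]]
edge len [0.0177 0.0187] edge dir mod60 [15.  11.2]
r [0.0148 0.0177 0.02  ] corner ang mod60 [9.9 4.6 5.3]
[[0.5552, -0.2305], [0.5417, -0.2185], [0.547, -0.2016], [0.5659, -0.1979]]
edge len [0.018  0.0177 0.0193] edge dir mod60 [18.5 12.6 11. ]
r [0.0175 0.0158 0.0148 0.0178] corner ang mod60 [25.8 20.5  9.8 57.9]
[ 0.55417468 -0.21281916  0.15112771] [-0.386  0.393  1.617 -0.     1.132 -1.646]
yaw 2.8312688464512417 tool delta [0.1858 0.4255 0.051 ]
```

The edges run at about 13.5° mod 60, so the corners stand at 13.5 + 60k degrees. The nut centre is (0.557,-0.214) and the tip height 0.082, as given. I'll fit with the handle pointing at about 193°, leaving free clockwise sweep away from the dust cap. Now to above the wrench.

In the tool's units: 0.0355 m is 3.55, 0.0155 m is 1.55, -0.02 rad is -0.1.

```bash
echo '{"aperture":[0.09,0.09,0.09,0.09,0.09,0.09],"sx":[1.55,1.55,1.55,1.55,1.55,1.55],"sy":[3.55,3.55,3.55,3.55,3.55,3.55],"sz":[0,0,0,0,0,0],"rx":[0,0,0,0,0,0],"ry":[0,0,0,0,0,0],"rz":[-0.1,0,0,0,0,0]}' | python3 -m crank
echo '{"aperture":[0.09,0.09,0.09,0.09,0.09,0.09,0.09],"sx":[1.55,1.55,1.55,1.55,1.55,1.55,0],"sy":[3.55,3.55,3.55,3.55,3.55,3.55,0],"sz":[0.7,0.7,0.7,0.7,0.7,0.7,0],"rx":[0,0,0,0,0,0,0],"ry":[0,0,0,0,0,0,0],"rz":[0,0,0,0,0,0,0]}' | python3 -m crank
python3 - <<'E'
from h import *
f=grab('wrist'); np.savez('pics/wg.npz',**f)
g=f['frame'].max(2); m=(g<45).astype(np.uint8); m[370:]=0
n,l,st,c=cv2.connectedComponentsWithStats(m)
print([(s.tolist(),k.round(0).tolist()) for s,k in zip(st[1:],c[1:]) if s[4]>400])
s=env.sense(); print(s['eef_pos'], proj(f,[.5886,.2246,.019]),proj(f,[.5072,.2491,.027]))
cv2.imwrite('pics/wg.png',cv2.convertScaleAbs(f['frame'][:,:,::-1],alpha=1.3))
E
```

```text
t: 3.83
eef_pos: [0.526, 0.0197, 0.1512]
orientation: [0.145, 0.989, -0.0, 0.0]
ft_force: [0.1, 0.4, 0.2]
opening: 0.0896
finger_force: 0.0
t: 4.42
eef_pos: [0.4965, 0.2545, 0.1078]
orientation: [0.142, 0.99, 0.001, -0.001]
ft_force: [-0.0, 0.3, 0.2]
opening: 0.09
finger_force: 0.0
[([563, 129, 77, 76, 769], [603.0, 169.0]), ([305, 157, 28, 101, 2560], [318.0, 209.0]), ([0, 221, 640, 149, 52619], [306.0, 312.0])]
[0.49685189 0.25163512 0.10822311] [317.16119619 304.90257568] [317.71859449 223.48876672]
```

View pics/wg.png

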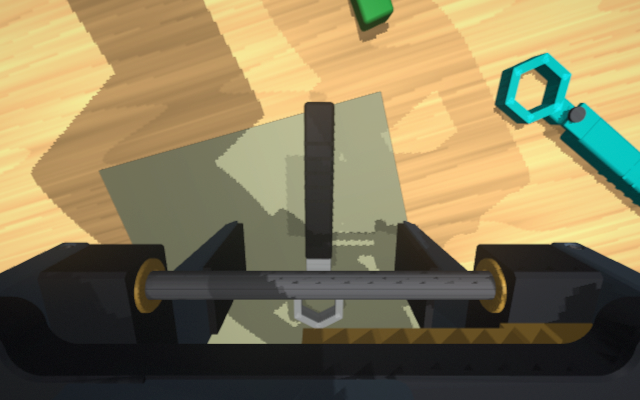

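The picture shows the black handle upright at columns 305–333, rows 102–258, centred between the fingers, with the steel ring below it at (318,312). I'll compute the grip point from it.

Run:
```python
from h import *
f=dict(np.load('pics/wg.npz')); T=dict(np.load('pics/top0.npz'))
n=onz(f,319,258.5,.027); e=onz(f,319.5,103,.027); print('near',n,'far',e,'len',np.linalg.norm(n-e),'dir',np.arctan2(*(e-n)[1::-1]))
X,r=tri([f,T],[(319,258.5),(253.6,175.2)]); print('near tri',X,r)
u=(e-n)/np.linalg.norm(e-n); g=n+u*.034; print('grip',g)
s=env.sense(); M=Rot.from_quat(s['orientation']).as_matrix(); print('yaw',np.arctan2(M[1,0],M[0,0])); g[2]=.006; print((M.T@(g-s['eef_pos'])).round(4), s['eef_pos'])
print('sides',onz(f,306,230,.027),onz(f,332.5,230,.027), 'ring',onz(f,318,312,.019))
```

```text
near [0.5389733  0.24095251 0.027     ] far [0.41308894 0.27817662 0.027     ] len 0.1312726481561896 dir 2.854084745169475
near tri [0.53899804 0.24051061 0.02613652] [array([-0.5, -0.3]), array([-0.1, -0.1])]
grip [0.50636888 0.25059367 0.027     ]
yaw 2.856492714630574
[-0.0095  0.0017  0.1022] [0.49685189 0.25163512 0.10822311]
sides [0.51005637 0.23771508 0.027     ] [0.51648248 0.259679   0.027     ] ring [0.59630424 0.22317538 0.019     ]
```

In the tool's units: 0.03 m is 3, 0.025 m is 2.5.

```bash
echo '{"aperture":[0.07,0.06,0.06,0.06,0.06,0.06],"sx":[-0.3,-0.3,-0.35,0,0,0],"sy":[0,0,0,0.05,0.05,0],"sz":[3,3,2.5,1.2,0.5,0],"rx":[0,0,0,0,0,0],"ry":[0,0,0,0,0,0],"rz":[0,0,0,0,0,0]}' | python3 -m crank 40
echo '{"aperture":[0.02,0.02,0.015,0.015,0.015,0.015],"sx":[0,0,0,0,0,0],"sy":[0,0,0,0,0,0],"sz":[0,0,0,0,0,0],"rx":[0,0,0,0,0,0],"ry":[0,0,0,0,0,0],"rz":[0,0,0,0,0,0]}' | python3 -m crank 40
```

```text
t: 4.97
eef_pos: [0.5069, 0.2461, 0.0061]
orientation: [0.144, 0.99, -0.001, -0.001]
ft_force: [0.3, 0.0, -0.4]
opening: 0.0601
finger_force: 0.0
t: 5.47
eef_pos: [0.5078, 0.2483, 0.0076]
orientation: [0.143, 0.99, 0.001, 0.001]
ft_force: [-0.8, 1.1, 2.8]
opening: 0.024
finger_force: 40.0
```

Gripped: opening 24 mm at 40 N. Now lift and carry it over.

In the tool's units: -0.03 m is -3, -0.025 m is -2.5.

```bash
echo '{"aperture":[0.015,0.015,0.015,0.015,0.015,0.015],"sx":[0,0,0,0,0,0],"sy":[0,0,0,0,0,0],"sz":[-1,-2.5,-3,-3,-2,0],"rx":[0,0,0,0,0,0],"ry":[0,0,0,0,0,0],"rz":[0,0,0,0,0,0]}' | python3 -m crank
echo '{"aperture":[0.015,0.015,0.015,0.015,0.015,0.015,0.015,0.015],"sx":[-0.4,-0.65,-0.65,-0.65,-0.65,-0.65,-0.65,-0.65],"sy":[-1.5,-3,-3,-3,-3,-3,-3,-3],"sz":[0,0,0,0,0,0,0,0],"rx":[0,0,0,0,0,0,0,0],"ry":[0,0,0,0,0,0,0,0],"rz":[0,0,0,0,0,0,0,0]}' | python3 -m crank
echo '{"aperture":[0.015,0.015,0.015,0.015,0.015,0.015,0.015,0.015],"sx":[-0.65,-0.65,-0.65,-0.65,-0.65,-0.65,-0.65,-0.65],"sy":[-3,-3,-3,-3,-3,-3,-3,-3],"sz":[0,0,0,0,0,0,0,0],"rx":[0,0,0,0,0,0,0,0],"ry":[0,0,0,0,0,0,0,0],"rz":[0,0,0,0,0,0,0,0]}' | python3 -m crank
echo '{"aperture":[0.015,0.015,0.015,0.015,0.015,0.015,0.015,0.015],"sx":[-0.5,0,0,0,0,0,0,0],"sy":[-1.4,0,0,0,0,0,0,0],"sz":[0,0,0,0,0,0,0,0],"rx":[0,0,0,0,0,0,0,0],"ry":[0,0,0,0,0,0,0,0],"rz":[-0.3,-0.55,-0.55,-0.55,-0.55,-0.1,0,0]}' | python3 -m crank
python3 - <<'E'
from h import *
for n in('wrist','top','scene'):
    f=grab(n); np.savez('pics/c_%s.npz'%n,**f)
    if n=='wrist': W=f['frame'][150:400,160:480,::-1]
    if n=='top': P=f['frame'][130:210,360:460,::-1]
    if n=='scene': S=f['frame'][150:230,150:250,::-1]
a=cv2.resize(W,(800,300)); 
b=np.hstack([cv2.resize(x,(400,300),interpolation=cv2.INTER_CUBIC) for x in(P,S)])
a=cv2.resize(W,(400,300)); a=np.hstack([a,a*0])
cv2.imwrite('pics/carry.png',cv2.convertScaleAbs(np.vstack([a,b]),alpha=1.4))
s=env.sense();M=Rot.from_quat(s['orientation']).as_matrix();print(s['eef_pos'],np.arctan2(M[1,0],M[0,0])%6.283,s['joints'].round(2))
E
```

```text
t: 5.97
eef_pos: [0.5095, 0.2486, 0.1266]
orientation: [0.143, 0.99, 0.002, 0.004]
ft_force: [0.3, 0.9, -2.9]
opening: 0.0236
finger_force: 40.0
t: 6.63
eef_pos: [0.4884, 0.0156, 0.1198]
orientation: [0.143, 0.99, -0.001, -0.003]
ft_force: [-0.1, -0.0, -3.1]
opening: 0.0239
finger_force: 40.0
t: 7.3
eef_pos: [0.4703, -0.2283, 0.1197]
orientation: [0.143, 0.99, 0.001, -0.003]
ft_force: [1.5, 0.5, -3.0]
opening: 0.0242
finger_force: 40.0
t: 7.97
eef_pos: [0.4728, -0.2418, 0.1209]
orientation: [-0.115, 0.993, 0.001, -0.001]
ft_force: [0.9, -0.4, -3.5]
opening: 0.0237
finger_force: 40.0
[ 0.47350499 -0.24189953  0.12160639] 3.373571976244529 [-0.49  0.33  1.8  -0.    1.01 -2.3 ]
```

View pics/carry.png

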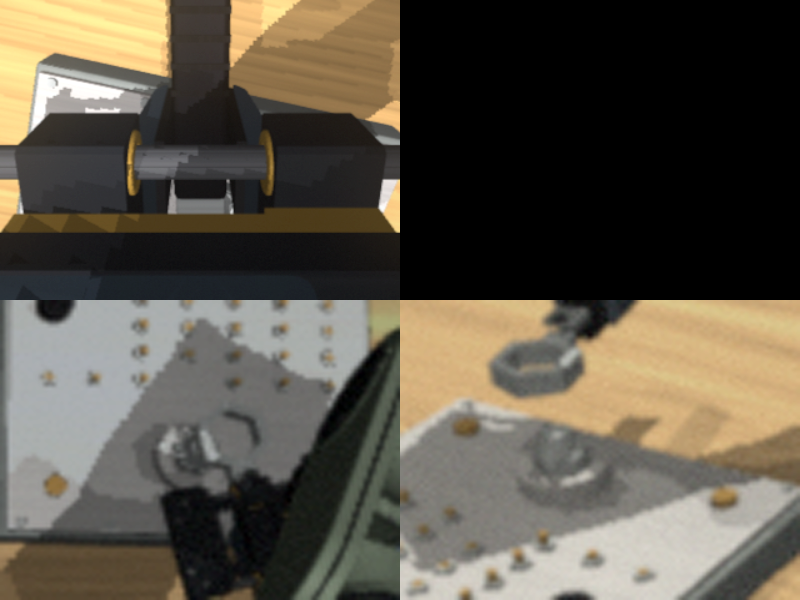

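The wrist camera is blocked by the gripper. The ring hangs above the nut in the scene crop at (537,358), which is pixel (184.2,164.5). In the top crop it is in shadow around (215,440). I'll compare it with the kinematic prediction.

Run:
```python
from h import *
S=dict(np.load('pics/c_scene.npz'));T=dict(np.load('pics/c_top.npz'))
c=np.array([.5562,-.2223]); 
for z in(.118,.134):
    print(z,proj(S,[*c,z]),proj(T,[*c,z]),(proj(T,[*c,z])-[360,130])*4+[0,300])
    print(onz(S,184.25,164.5,z))
a=3.3736
ims=[]
for f,(x,y) in((S,(155,135)),(T,(385,148))):
    k=cv2.resize(f['frame'][y:y+50,x:x+50,::-1],(400,400),interpolation=cv2.INTER_CUBIC)
    k=cv2.normalize(k,None,0,255,cv2.NORM_MINMAX); k=cv2.convertScaleAbs(k,alpha=1.4)
    for i in range(6):
        for r,z,col in((.0191,.134,(0,0,255)),):
            p=(proj(f,[c[0]+r*np.cos(a+i*np.pi/3),c[1]+r*np.sin(a+i*np.pi/3),z])-[x,y])*8; cv2.circle(k,tuple(int(v) for v in p),3,col,1)
    ims.append(k)
cv2.imwrite('pics/ov.png',np.hstack(ims))
```

```text
0.118 [184.68606092 169.6871052 ] [416.92124045 166.70951659] [227.68496178 446.83806635]
[ 0.53622591 -0.23992395  0.118     ]
0.134 [183.69250472 163.78951829] [418.49050567 165.38532364] [233.9620227  441.54129458]
[ 0.55839029 -0.2188633   0.134     ]
```

View pics/ov.png

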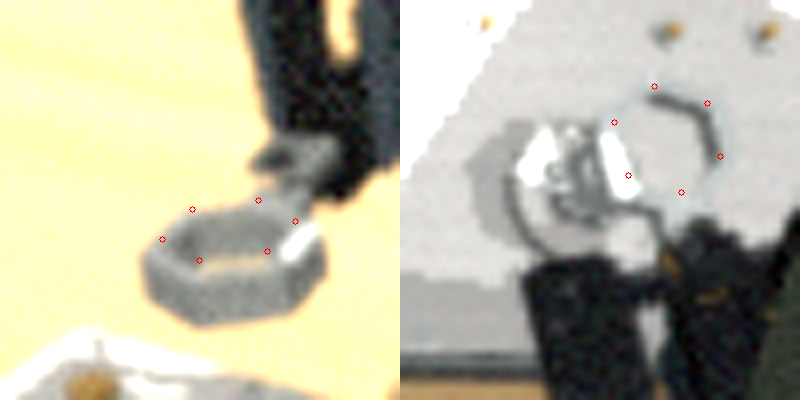

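The camera agrees with kinematics to about 1.5 mm (ring 84 mm from the TCP). I shift 8.6 mm to centre it and descend around the cone, checking the force.

In the tool's units: 0.015 m is 1.5, 0.012 m is 1.2.

```bash
echo '{"aperture":[0.015,0.015,0.015,0.015,0.015,0.015,0.015],"sx":[-0.39,0,0,0,0,0,0],"sy":[0.77,0,0,0,0,0,0],"sz":[0,1,1.5,1.2,0.7,0,0],"rx":[0,0,0,0,0,0,0],"ry":[0,0,0,0,0,0,0],"rz":[0,0,0,0,0,0,0]}' | python3 -m crank
python3 - <<'E'
from h import *
s=env.sense();M=Rot.from_quat(s['orientation']).as_matrix();print('ring',s['eef_pos']-.084*M[:,0],s['ft_force'].round(2),s['torque'].round(3))
E
```

```text
t: 8.7
eef_pos: [0.4758, -0.2334, 0.0776]
orientation: [-0.116, 0.993, 0.0, -0.0]
ft_force: [-0.5, -0.6, -2.7]
opening: 0.024
finger_force: 40.0
ring [ 0.55749792 -0.21398053  0.07752034] [-0.48 -0.55 -2.71] [ 0.102 -0.066 -0.034]
```

```bash
echo '{"aperture":[0.015,0.015,0.015,0.015,0.015,0.015],"sx":[0,0,0,0,0,0],"sy":[0,0,0,0,0,0],"sz":[0.3,0.3,0.2,0.2,0,0],"rx":[0,0,0,0,0,0],"ry":[0,0,0,0,0,0],"rz":[0,0,0,0,0,0]}' | python3 -m crank
python3 - <<'E'
from h import *
s=env.sense();M=Rot.from_quat(s['orientation']).as_matrix();print('ring',s['eef_pos']-.084*M[:,0],s['ft_force'].round(2),s['torque'].round(3))
E
```

```text
t: 9.2
eef_pos: [0.4758, -0.2336, 0.0679]
orientation: [-0.116, 0.993, -0.0, -0.0]
ft_force: [0.2, -0.8, -3.5]
opening: 0.0239
finger_force: 40.0
ring [ 0.55756448 -0.21422601  0.06793846] [ 0.25 -0.76 -3.48] [ 0.089 -0.075 -0.003]
```

In the tool's units: 0.0015 m is 0.15.

```bash
echo '{"aperture":[0.015,0.015,0.015],"sx":[0,0,0],"sy":[0,0,0],"sz":[0.15,0.15,0],"rx":[0,0,0],"ry":[0,0,0],"rz":[0,0,0]}' | python3 -m crank
echo '{"aperture":[0.015,0.015,0.015,0.015],"sx":[0,0,0,0],"sy":[0,0,0,0],"sz":[0.15,0.1,0,0],"rx":[0,0,0,0],"ry":[0,0,0,0],"rz":[0,0,0,0]}' | python3 -m crank
python3 - <<'E'
from h import *
s=env.sense();M=Rot.from_quat(s['orientation']).as_matrix();print('ring',s['eef_pos']-.084*M[:,0],s['ft_force'].round(2),s['torque'].round(3))
E
```

```text
t: 9.45
eef_pos: [0.4757, -0.2336, 0.0647]
orientation: [-0.116, 0.993, 0.0, -0.0]
ft_force: [1.0, 0.5, -3.8]
opening: 0.0241
finger_force: 40.0
t: 9.78
eef_pos: [0.4758, -0.2336, 0.0623]
orientation: [-0.116, 0.993, 0.0, -0.0]
ft_force: [-0.8, 1.0, -2.9]
opening: 0.0231
finger_force: 40.0
ring [ 0.55752132 -0.21415689  0.06233487] [-0.78  1.02 -2.91] [ 0.058 -0.053  0.005]
```

No force and already below the hexagon's top, so it fits. On down to the collar.

```bash
echo '{"aperture":[0.015,0.015,0.015,0.015],"sx":[0,0,0,0],"sy":[0,0,0,0],"sz":[0.1,0.1,0,0],"rx":[0,0,0,0],"ry":[0,0,0,0],"rz":[0,0,0,0]}' | python3 -m crank
echo '{"aperture":[0.015,0.015,0.015,0.015],"sx":[0,0,0,0],"sy":[0,0,0,0],"sz":[0.08,0.07,0,0],"rx":[0,0,0,0],"ry":[0,0,0,0],"rz":[0,0,0,0]}' | python3 -m crank
python3 - <<'E'
from h import *
s=env.sense();M=Rot.from_quat(s['orientation']).as_matrix();print('ring',s['eef_pos']-.084*M[:,0],s['ft_force'].round(2),s['torque'].round(3))
E
```

```text
t: 10.12
eef_pos: [0.4758, -0.2336, 0.0604]
orientation: [-0.116, 0.993, 0.0, -0.0]
ft_force: [0.2, -0.0, -3.4]
opening: 0.0236
finger_force: 40.0
t: 10.45
eef_pos: [0.476, -0.2338, 0.0595]
orientation: [-0.116, 0.993, -0.0, 0.0]
ft_force: [-1.6, -0.5, 2.2]
opening: 0.0238
finger_force: 40.0
ring [ 0.55768967 -0.21434847  0.05949772] [-1.63 -0.45  2.16] [ 0.265 -0.05  -0.009]
```

Down: the collar carries the ring (+5 N), with TCP z 0.0595. Now I turn clockwise about the nut axis (per row rz 0.06, dy 0.084·sin 0.06 = 0.005).

```bash
cat >> h.py <<'E'
def rep():
    s=env.sense();M=Rot.from_quat(s['orientation']).as_matrix()
    print('yaw %.4f'%(np.arctan2(M[1,0],M[0,0])%6.2832),'ring',(s['eef_pos']-.084*M[:,0]).round(4),'Ft',(M.T@s['ft_force']).round(2),'Tt',(M.T@s['torque']).round(3))
E
echo '{"aperture":[0.015,0.015,0.015],"sx":[-0.015,-0.015,-0.015],"sy":[0.5,0.5,0.5],"sz":[0,0,0],"rx":[0,0,0],"ry":[0,0,0],"rz":[0.3,0.3,0.3]}' | python3 -m crank; python3 -c 'from h import *;rep()'
echo '{"aperture":[0.015,0.015,0.015],"sx":[-0.015,-0.015,-0.015],"sy":[0.5,0.5,0.5],"sz":[0,0,0],"rx":[0,0,0],"ry":[0,0,0],"rz":[0.3,0.3,0.3]}' | python3 -m crank; python3 -c 'from h import *;rep()'
```

```text
t: 10.7
eef_pos: [0.473, -0.2189, 0.0595]
orientation: [-0.025, 1.0, -0.0, -0.0]
ft_force: [-4.2, -0.4, 4.0]
opening: 0.0242
finger_force: 40.0
yaw 3.1924 ring [ 0.5569 -0.2147  0.0594] Ft [ 4.22 -0.23 -4.  ] Tt [-0.229  0.214 -0.146]
t: 10.95
eef_pos: [0.4734, -0.2034, 0.0595]
orientation: [0.064, 0.998, -0.0, -0.001]
ft_force: [-3.6, 1.1, 4.0]
opening: 0.0237
finger_force: 40.0
yaw 3.0131 ring [ 0.5567 -0.2142  0.0594] Ft [ 3.68  0.64 -4.01] Tt [-0.356  0.14  -0.391]
```

In the tool's units: 0.002 m is 0.2, 0.0006 m is 0.06, 0.024 rad is 0.12.

```bash
echo '{"aperture":[0.015,0.015],"sx":[0.06,0],"sy":[0.2,0],"sz":[0,0],"rx":[0,0],"ry":[0,0],"rz":[0.12,0]}' | python3 -m crank; python3 -c 'from h import *;rep()
for i in range(3):
    f=grab("scene");rep()
np.savez("pics/t1.npz",**f); g=grab("top");np.savez("pics/t1t.npz",**g)'
```

```text
t: 11.12
eef_pos: [0.4737, -0.2013, 0.0594]
orientation: [0.075, 0.997, -0.0, -0.0]
ft_force: [-3.4, 0.6, 4.1]
opening: 0.0238
finger_force: 40.0
yaw 2.9914 ring [ 0.5568 -0.2139  0.0594] Ft [ 3.46  0.05 -4.14] Tt [-0.377  0.091 -0.112]
yaw 2.9918 ring [ 0.5568 -0.2139  0.0594] Ft [ 4.12  1.64 -5.31] Tt [-0.446  0.063 -0.124]
yaw 2.9916 ring [ 0.5567 -0.2139  0.0593] Ft [ 3.47  2.17 -4.95] Tt [-0.576  0.1   -0.218]
yaw 2.9914 ring [ 0.5567 -0.2139  0.0593] Ft [ 3.65  3.4  -6.16] Tt [-0.586  0.123 -0.251]
```

The manual's scale: shifts go in cm and turns go in units of 0.2 rad. Converting my numbers, 0.0042 m is 0.42, 0.0025 m is 0.25, 0.05 rad is 0.25.

```bash
echo '{"aperture":[0.015,0.015,0.015],"sx":[0.04,-0.01,0],"sy":[0.25,0.42,0],"sz":[-0.07,0,0],"rx":[0,0,0],"ry":[0,0,0],"rz":[0.15,0.25,0]}' | python3 -m crank; python3 -c 'from h import *;rep()'
echo '{"aperture":[0.015,0.015,0.015],"sx":[-0.01,-0.01,0],"sy":[0.42,0.42,0],"sz":[0,0,0],"rx":[0,0,0],"ry":[0,0,0],"rz":[0.25,0.25,0]}' | python3 -m crank; python3 -c 'from h import *;rep()'
```

```text
t: 11.57
eef_pos: [0.475, -0.1946, 0.0595]
orientation: [0.115, 0.993, 0.0, 0.0]
ft_force: [-1.3, 2.6, 0.8]
opening: 0.0238
finger_force: 40.0
yaw 2.9107 ring [ 0.5568 -0.2138  0.0595] Ft [ 1.9   2.23 -0.77] Tt [-0.642 -0.061 -0.156]
t: 11.82
eef_pos: [0.4773, -0.1865, 0.0595]
orientation: [0.164, 0.986, 0.0, 0.0]
ft_force: [-1.6, 4.0, 0.8]
opening: 0.0239
finger_force: 40.0
yaw 2.8117 ring [ 0.5568 -0.2137  0.0595] Ft [ 2.8   3.3  -0.77] Tt [-0.701 -0.015 -0.209]
```

```bash
cat >> h.py <<'E'
def avg(n=8):
    F=[];K=[];
    for i in range(n):
        env.grab_frame('top'); s=env.sense(); M=Rot.from_quat(s['orientation']).as_matrix(); F.append(np.r_[M.T@s['ft_force'],M.T@s['torque']]);K.append(s['eef_pos'])
    m=np.mean(F,0);print('yaw %.4f'%(np.arctan2(M[1,0],M[0,0])%6.2832),'ring',(np.mean(K,0)-.084*M[:,0]).round(4),'F',m.round(2),'sd',np.std(F,0).round(2),'Mnut %.3f Mpiv %.3f'%(m[5]+.084*m[1],m[5]+.05*m[1]))
E
python3 -c 'from h import *;avg()'
echo '{"aperture":[0.015,0.015,0.015],"sx":[-0.01,-0.01,0],"sy":[0.42,0.42,0],"sz":[0,0,0],"rx":[0,0,0],"ry":[0,0,0],"rz":[0.25,0.25,0]}' | python3 -m crank; python3 -c 'from h import *;avg()'
```

```text
yaw 2.8120 ring [ 0.5567 -0.2139  0.0596] F [ 1.97  5.1  -0.56 -1.07 -0.05 -0.38] sd [0.55 0.52 0.43 0.1  0.03 0.06] Mnut 0.044 Mpiv -0.129
t: 12.47
eef_pos: [0.4803, -0.1789, 0.0596]
orientation: [0.214, 0.977, 0.0, -0.0]
ft_force: [-0.7, 4.3, 0.5]
opening: 0.0238
finger_force: 40.0
yaw 2.7116 ring [ 0.5566 -0.2141  0.0596] F [ 2.22  4.69 -0.54 -1.09  0.08 -0.39] sd [0.3  0.41 0.46 0.07 0.02 0.05] Mnut 0.003 Mpiv -0.157
```

In the tool's units: 0.005 m is 0.5, 0.0042 m is 0.42, 0.05 rad is 0.25.

```bash
echo '{"aperture":[0.015,0.015],"sx":[0.04,-0.01],"sy":[0.5,0.42],"sz":[0,0],"rx":[0,0],"ry":[0,0],"rz":[0.25,0.25]}' | python3 -m crank; python3 -c 'from h import *;rep();avg(4)'
echo '{"aperture":[0.015,0.015],"sx":[-0.01,-0.01],"sy":[0.42,0.42],"sz":[0,0],"rx":[0,0],"ry":[0,0],"rz":[0.25,0.25]}' | python3 -m crank; python3 -c 'from h import *;rep();avg(4)'
```

```text
t: 13.03
eef_pos: [0.4834, -0.1728, 0.0596]
orientation: [0.262, 0.965, -0.002, -0.0]
ft_force: [-3.7, -5.8, -1.5]
opening: 0.0237
finger_force: 40.0
yaw 2.6109 ring [ 0.5558 -0.2153  0.0597] Ft [ 0.25 -6.87  1.54] Tt [ 1.233 -0.239 -0.114]
yaw 2.6116 ring [ 0.5559 -0.2152  0.0596] F [ 0.66 -4.82  0.8   0.73 -0.17  0.18] sd [0.23 0.26 0.54 0.09 0.03 0.05] Mnut -0.229 Mpiv -0.065
t: 13.4
eef_pos: [0.4868, -0.1673, 0.0596]
orientation: [0.31, 0.951, -0.003, -0.001]
ft_force: [-8.2, -13.7, 1.4]
opening: 0.0233
finger_force: 40.0
yaw 2.5106 ring [ 0.5547 -0.2168  0.0596] Ft [ -1.47 -15.96  -1.27] Tt [ 2.636 -0.588  0.316]
yaw 2.5111 ring [ 0.5548 -0.2167  0.0596] F [ -1.24 -13.31  -0.96   2.18  -0.55   0.71] sd [0.68 0.64 0.19 0.15 0.03 0.05] Mnut -0.406 Mpiv 0.046
```

Moving, the pivot moment is about −0.46 N m, which is the break load. The kinematic lag (2.7 mm / 34 mm) suggests home at yaw ≈2.59–2.65 and a bend of about 0.08. I continue gently about the pivot and then check the bend in the images.

In the tool's units: 0.0004 m is 0.04, 0.03 rad is 0.15.

```bash
echo '{"aperture":[0.015,0.015],"sx":[0,0],"sy":[0.04,0.04],"sz":[0,0],"rx":[0,0],"ry":[0,0],"rz":[0.15,0.15]}' | python3 -m crank; python3 -c 'from h import *;rep();avg(4)
ims=[]
for n,(x,y) in(("scene",(150,155)),("top",(365,140))):
    f=grab(n);np.savez("pics/b_%s.npz"%n,**f)
    k=cv2.resize(f["frame"][y:y+60,x:x+60,::-1],(400,400),interpolation=cv2.INTER_CUBIC)
    ims.append(cv2.convertScaleAbs(k,alpha=1.6))
cv2.imwrite("pics/bend.png",np.hstack(ims))'
```

```text
t: 13.77
eef_pos: [0.4885, -0.1653, 0.0596]
orientation: [0.339, 0.941, -0.001, 0.0]
ft_force: [-0.4, -2.6, -1.0]
opening: 0.024
finger_force: 40.0
yaw 2.4507 ring [ 0.5533 -0.2188  0.0597] Ft [-1.34 -2.21  0.99] Tt [ 0.211 -0.22  -0.383]
yaw 2.4522 ring [ 0.5534 -0.2185  0.0597] F [-1.62 -6.77  0.7   1.03 -0.49  0.08] sd [0.15 0.51 0.5  0.07 0.03 0.04] Mnut -0.486 Mpiv -0.256
```

View pics/bend.png

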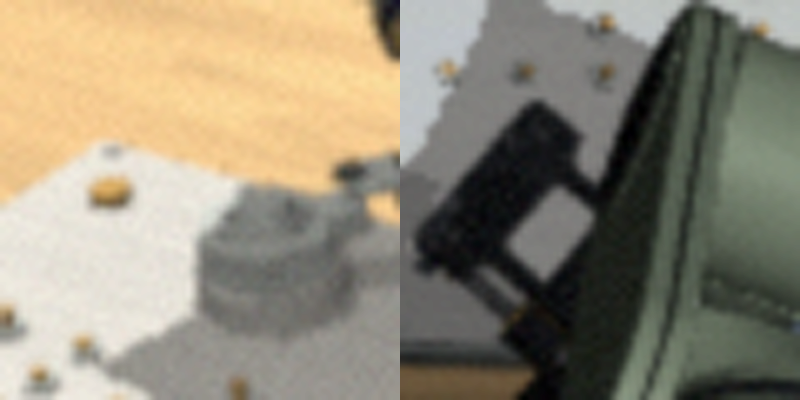

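The scene crop shows the ring seated flat on the collar at (275,250); the top view is blocked by the arm. By kinematics the pivot sits at (0.5271,-0.1971), exactly 34 mm from the nut. The head direction is 2.62 against a handle yaw of 2.45, so the bend is about 0.17 rad. The moment at the nut is well over 0.2 N m, so the nut is home. I stop here, ease the side load and lift.

In the tool's units: -0.0012 m is -0.12, 0.0003 m is 0.03.

```bash
echo '{"aperture":[0.015,0.015],"sx":[0.03,0],"sy":[-0.12,0],"sz":[0,0],"rx":[0,0],"ry":[0,0],"rz":[0,0]}' | python3 -m crank; python3 -c 'from h import *;avg(4)'
echo '{"aperture":[0.015,0.015,0.015],"sx":[0,0,0],"sy":[0,0,0],"sz":[-0.15,-0.15,0],"rx":[0,0,0],"ry":[0,0,0],"rz":[0,0,0]}' | python3 -m crank; python3 -c 'from h import *;avg(4)'
```

```text
t: 14.23
eef_pos: [0.4884, -0.1653, 0.0596]
orientation: [0.338, 0.941, -0.001, 0.001]
ft_force: [0.5, -4.4, -3.2]
opening: 0.0241
finger_force: 40.0
yaw 2.4520 ring [ 0.5533 -0.2187  0.0598] F [-3.87 -4.67  3.35  0.8  -0.78 -0.06] sd [0.73 0.67 0.5  0.04 0.03 0.01] Mnut -0.454 Mpiv -0.295
t: 14.68
eef_pos: [0.4885, -0.1653, 0.0615]
orientation: [0.338, 0.941, -0.001, 0.001]
ft_force: [2.8, -8.6, -12.0]
opening: 0.0241
finger_force: 40.0
yaw 2.4520 ring [ 0.5534 -0.2187  0.0616] F [-6.62 -4.34 11.8   0.68 -1.02 -0.04] sd [0.5  0.45 0.18 0.03 0.03 0.03] Mnut -0.405 Mpiv -0.257
```

Some drag (8 N) from the residual torque. I back off within the play, then lift on.

In the tool's units: -0.0017 m is -0.17, -0.001 m is -0.1, -0.02 rad is -0.1.

```bash
echo '{"aperture":[0.015,0.015,0.015],"sx":[-0.1,-0.03,0],"sy":[-0.17,-0.17,0],"sz":[0,0,0],"rx":[0,0,0],"ry":[0,0,0],"rz":[-0.1,-0.1,0]}' | python3 -m crank; python3 -c 'from h import *;avg(4)'
```

```text
t: 15.13
eef_pos: [0.4869, -0.1679, 0.0616]
orientation: [0.32, 0.947, -0.0, -0.0]
ft_force: [2.2, -5.7, -10.9]
opening: 0.0239
finger_force: 40.0
yaw 2.4900 ring [ 0.5537 -0.2188  0.0616] F [-4.98 -3.11 10.61  0.51 -0.69  0.42] sd [0.21 0.36 0.34 0.05 0.03 0.02] Mnut 0.163 Mpiv 0.268
```

In the tool's units: -0.001 m is -0.1, 0.001 m is 0.1, 0.015 rad is 0.075.

```bash
echo '{"aperture":[0.015,0.015],"sx":[-0.1,0],"sy":[0.1,0],"sz":[0,0],"rx":[0,0],"ry":[0,0],"rz":[0.075,0]}' | python3 -m crank; python3 -c 'from h import *;avg(4)'
```

```text
t: 15.5
eef_pos: [0.4875, -0.167, 0.0618]
orientation: [0.327, 0.945, -0.0, -0.001]
ft_force: [-0.8, -3.9, -10.3]
opening: 0.0237
finger_force: 40.0
yaw 2.4761 ring [ 0.5535 -0.2189  0.0617] F [-2.82 -2.97 11.63  0.45 -0.21  0.09] sd [0.4  0.41 0.57 0.04 0.04 0.02] Mnut -0.156 Mpiv -0.055
```

In the tool's units: -0.001 m is -0.1, -0.0003 m is -0.03, -0.004 rad is -0.02.

```bash
echo '{"aperture":[0.015,0.015,0.015],"sx":[-0.03,0,0],"sy":[-0.02,0,0],"sz":[-0.1,-0.1,0],"rx":[0,0,0],"ry":[0,0,0],"rz":[-0.02,0,0]}' | python3 -m crank; python3 -c 'from h import *;avg(4)'
```

```text
t: 15.95
eef_pos: [0.4876, -0.1673, 0.0641]
orientation: [0.325, 0.946, -0.0, -0.001]
ft_force: [0.0, -4.6, -15.0]
opening: 0.0235
finger_force: 40.0
yaw 2.4797 ring [ 0.5539 -0.219   0.0641] F [-2.81 -3.94 15.21  0.66  0.06  0.21] sd [0.77 0.34 0.19 0.02 0.03 0.02] Mnut -0.122 Mpiv 0.012
```

The pull at the handle is cocking the ring (bar-clamp jam), so I won't force it. I lower it flat again, neutralise the side load and torque, grip harder, then lift.

```bash
echo '{"aperture":[0.015,0.015,0.015,0.015],"sx":[0,0,0,0],"sy":[0,0,0,0],"sz":[0.15,0.15,0.1,0],"rx":[0,0,0,0],"ry":[0,0,0,0],"rz":[0,0,0,0]}' | python3 -m crank; python3 -c 'from h import *;avg(4)'
echo '{"aperture":[0.015,0.015],"sx":[0,0],"sy":[0,0],"sz":[0.1,0],"rx":[0,0],"ry":[0,0],"rz":[0,0]}' | python3 -m crank ; python3 -c 'from h import *;avg(4)'
```

```text
t: 16.48
eef_pos: [0.4876, -0.1672, 0.0625]
orientation: [0.325, 0.946, -0.0, -0.0]
ft_force: [-7.6, -1.0, 1.9]
opening: 0.0239
finger_force: 40.0
yaw 2.4797 ring [ 0.5539 -0.2188  0.0624] F [ 5.36 -5.29 -0.74  0.95  0.52  0.27] sd [0.73 0.64 0.31 0.04 0.01 0.03] Mnut -0.176 Mpiv 0.004
t: 16.85
eef_pos: [0.4876, -0.1672, 0.0618]
orientation: [0.325, 0.946, -0.0, -0.0]
ft_force: [-7.9, -1.0, 3.9]
opening: 0.0239
finger_force: 40.0
yaw 2.4797 ring [ 0.5538 -0.2188  0.0619] F [ 6.29 -5.99 -3.85  0.99  0.62  0.29] sd [0.49 0.73 0.23 0.05 0.01 0.02] Mnut -0.216 Mpiv -0.012
```

In the tool's units: -0.0006 m is -0.06, 0.0006 m is 0.06.

```bash
echo '{"aperture":[0.015,0.015,0.015],"sx":[0.06,0.06,0],"sy":[-0.06,-0.06,0],"sz":[-0.04,0,0],"rx":[0,0,0],"ry":[0,0,0],"rz":[0,0,0]}' | python3 -m crank 60; python3 -c 'from h import *;avg(4)'
echo '{"aperture":[0.015,0.015],"sx":[0,0],"sy":[-0.08,0],"sz":[-0.04,0],"rx":[0,0],"ry":[0,0],"rz":[-0.05,0]}' | python3 -m crank ; python3 -c 'from h import *;avg(4)'
```

```text
t: 17.3
eef_pos: [0.4874, -0.1674, 0.0618]
orientation: [0.325, 0.946, 0.0, 0.001]
ft_force: [-3.9, 1.5, 2.8]
opening: 0.0238
finger_force: 60.0
yaw 2.4799 ring [ 0.5537 -0.219   0.0617] F [ 5.79 -1.52 -5.48  0.22  0.45  0.02] sd [0.56 0.3  0.79 0.01 0.01 0.02] Mnut -0.107 Mpiv -0.056
t: 17.67
eef_pos: [0.487, -0.168, 0.0616]
orientation: [0.32, 0.947, 0.0, 0.001]
ft_force: [-4.2, 2.3, 4.0]
opening: 0.024
finger_force: 60.0
yaw 2.4891 ring [ 0.5537 -0.219   0.0617] F [ 5.8  -0.64 -5.66 -0.01  0.39  0.19] sd [0.59 0.27 0.32 0.02 0.01 0.02] Mnut 0.135 Mpiv 0.157
```

In the tool's units: -0.001 m is -0.1, 0.0008 m is 0.08, 0.004 rad is 0.02.

```bash
echo '{"aperture":[0.015,0.015,0.015],"sx":[0.08,0.05,0],"sy":[0,0,0],"sz":[-0.1,-0.06,0],"rx":[0,0,0],"ry":[0,0,0],"rz":[0.02,0,0]}' | python3 -m crank; python3 -c 'from h import *;avg(4)'
```

```text
t: 18.12
eef_pos: [0.4869, -0.1679, 0.0621]
orientation: [0.322, 0.947, 0.0, 0.002]
ft_force: [3.6, -0.1, -4.7]
opening: 0.0237
finger_force: 60.0
yaw 2.4859 ring [ 0.5535 -0.2191  0.0624] F [-3.51  2.65  4.9  -0.6  -0.5  -0.13] sd [1.07 0.29 0.54 0.06 0.07 0.04] Mnut 0.097 Mpiv 0.007
```

In the tool's units: -0.0005 m is -0.05, -0.0004 m is -0.04.

```bash
echo '{"aperture":[0.015,0.015,0.015],"sx":[-0.04,0,0],"sy":[0.03,0,0],"sz":[-0.05,-0.05,-0.05],"rx":[0,0,0],"ry":[0,0,0],"rz":[0,0,0]}' | python3 -m crank; python3 -c 'from h import *;avg(3)'
```

```text
t: 18.57
eef_pos: [0.4869, -0.1679, 0.0629]
orientation: [0.322, 0.947, 0.0, 0.001]
ft_force: [7.4, -2.2, -13.5]
opening: 0.0237
finger_force: 60.0
yaw 2.4859 ring [ 0.5535 -0.2191  0.0629] F [-6.4   3.78 11.87 -0.68 -0.63 -0.14] sd [0.19 0.35 0.71 0.03 0.01 0.02] Mnut 0.173 Mpiv 0.045
```

In the tool's units: -0.0006 m is -0.06, -0.0012 m is -0.12, -0.015 rad is -0.075.

```bash
echo '{"aperture":[0.015,0.015,0.015],"sx":[-0.06,-0.02,-0.02],"sy":[0.05,-0.12,-0.12],"sz":[0.12,0,0],"rx":[0,0,0],"ry":[0,0,0],"rz":[0,-0.075,-0.075]}' | python3 -m crank; python3 -c 'from h import *;rep();avg(3)'
echo '{"aperture":[0.015,0.015],"sx":[-0.02,-0.02],"sy":[-0.12,-0.12],"sz":[0,0],"rx":[0,0],"ry":[0,0],"rz":[-0.075,-0.075]}' | python3 -m crank; python3 -c 'from h import *;rep();avg(3)'
```

```text
t: 18.97
eef_pos: [0.4856, -0.17, 0.0624]
orientation: [0.307, 0.952, -0.0, 0.0]
ft_force: [4.0, -0.6, -5.6]
opening: 0.0238
finger_force: 60.0
yaw 2.5169 ring [ 0.5538 -0.2191  0.0624] Ft [-3.63  1.86  5.63] Tt [-0.318 -0.509  0.132]
yaw 2.5159 ring [ 0.5537 -0.2192  0.0625] F [-3.8   1.22  5.75 -0.39 -0.57 -0.03] sd [0.35 0.45 0.45 0.04 0.02 0.  ] Mnut 0.071 Mpiv 0.029
t: 19.28
eef_pos: [0.4843, -0.1722, 0.0624]
orientation: [0.293, 0.956, -0.0, 0.0]
ft_force: [2.0, -1.5, -5.8]
opening: 0.0236
finger_force: 60.0
yaw 2.5470 ring [ 0.5539 -0.2192  0.0625] Ft [-2.53 -0.09  5.85] Tt [-0.221 -0.643  0.148]
yaw 2.5459 ring [ 0.5538 -0.2193  0.0624] F [-3.1   0.67  5.24 -0.25 -0.65  0.05] sd [0.23 0.61 0.65 0.05 0.03 0.03] Mnut 0.104 Mpiv 0.082
```

```bash
echo '{"aperture":[0.015,0.015,0.015],"sx":[-0.06,0,0],"sy":[0.01,0,0],"sz":[-0.07,-0.07,-0.06],"rx":[0,0,0],"ry":[0,0,0],"rz":[0,0,0]}' | python3 -m crank; python3 -c 'from h import *;rep();avg(3)'
```

```text
t: 19.68
eef_pos: [0.4844, -0.1721, 0.0634]
orientation: [0.293, 0.956, -0.0, -0.001]
ft_force: [6.3, -3.8, -16.4]
opening: 0.0237
finger_force: 60.0
yaw 2.5459 ring [ 0.5539 -0.2193  0.0633] Ft [-7.34  0.38 16.38] Tt [-0.179 -0.603  0.087]
yaw 2.5460 ring [ 0.5539 -0.2193  0.0631] F [-7.31  0.34 13.81 -0.2  -0.65  0.09] sd [0.29 0.46 0.65 0.04 0.02 0.02] Mnut 0.117 Mpiv 0.105
```

```bash
python3 -c 'from h import *
f=grab("scene");np.savez("pics/j_scene.npz",**f);x,y=165,165
k=cv2.resize(f["frame"][y:y+45,x:x+60,::-1],(800,600),interpolation=cv2.INTER_CUBIC)
k=cv2.convertScaleAbs(k,alpha=1.8)
s=env.sense();M=Rot.from_quat(s["orientation"]).as_matrix()
def dot(X,c):
    p=(proj(f,X)-[x,y])*(800/60); cv2.circle(k,tuple(int(v) for v in p),4,c,1)
for a in np.linspace(0,6.28,24,endpoint=False): dot([.5566+.028*np.cos(a),-.214+.028*np.sin(a),.055],(0,0,255))
h=2.62+.1
for i in range(6):
    for z,c in((.055,(0,255,0)),(.071,(255,0,0))): dot([.5566+.0235*np.cos(h+i*np.pi/3),-.214+.0235*np.sin(h+i*np.pi/3),z],c)
cv2.imwrite("pics/jam.png",k)'
```

```text
(no output)
```

View pics/jam.png

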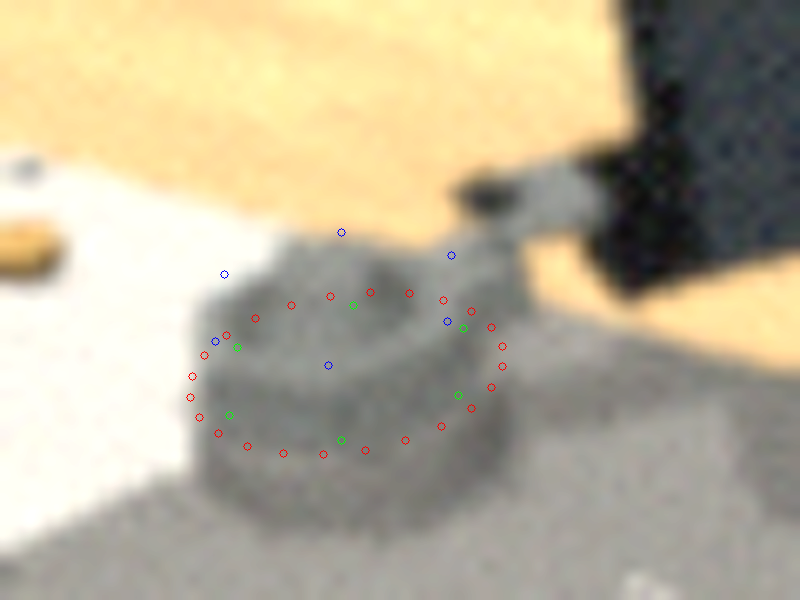

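The enlarged crop shows the ring on the collar around (350,330), with its handle side raised at (520,240). So the wrench pitched in the pads and is cocked on the nut. I'll soften the grip, press the handle back to level height (TCP 0.0596), then re-grip hard.

In the tool's units: 0.0012 m is 0.12, 0.001 m is 0.1.

```bash
echo '{"aperture":[0.015,0.015,0.015,0.015],"sx":[0.04,0,0,0],"sy":[0,0,0,0],"sz":[0.12,0.1,0.1,0],"rx":[0,0,0,0],"ry":[0,0,0,0],"rz":[0,0,0,0]}' | python3 -m crank 8; python3 -c 'from h import *;avg(3)'
echo '{"aperture":[0.015,0.015],"sx":[0,0],"sy":[0,0],"sz":[0.08,0],"rx":[0,0],"ry":[0,0],"rz":[0,0]}' | python3 -m crank 8; python3 -c 'from h import *;avg(3)'
```

```text
t: 20.22
eef_pos: [0.4842, -0.172, 0.0616]
orientation: [0.293, 0.956, -0.0, -0.0]
ft_force: [-0.2, -1.4, 0.1]
opening: 0.0242
finger_force: 8.0
yaw 2.5458 ring [ 0.5538 -0.2191  0.0616] F [-1.14 -1.42  0.03  0.17 -0.33  0.15] sd [0.57 0.1  0.1  0.02 0.03 0.02] Mnut 0.030 Mpiv 0.078
t: 20.53
eef_pos: [0.4841, -0.1719, 0.0605]
orientation: [0.293, 0.956, -0.0, -0.0]
ft_force: [-1.6, -1.7, 1.0]
opening: 0.0241
finger_force: 8.0
yaw 2.5459 ring [ 0.5537 -0.219   0.0604] F [ 0.04 -2.4  -1.65  0.32 -0.2   0.2 ] sd [0.6  0.55 0.18 0.03 0.02 0.03] Mnut -0.003 Mpiv 0.079
```

```bash
echo '{"aperture":[0.015,0.015,0.015],"sx":[0,0,0],"sy":[0,0,0],"sz":[0.08,0.04,0],"rx":[0,0,0],"ry":[0,0,0],"rz":[0,0,0]}' | python3 -m crank 8; python3 -c 'from h import *;avg(3)'
echo '{"aperture":[0.015,0.015,0.015,0.015],"sx":[0,0,0,0],"sy":[0,-0.02,0,0],"sz":[0,-0.03,0,0],"rx":[0,0,0,0],"ry":[0,0,0,0],"rz":[0,0,0,0]}' | python3 -m crank 60; python3 -c 'from h import *;avg(3)'
```

```text
t: 20.93
eef_pos: [0.484, -0.1718, 0.0589]
orientation: [0.293, 0.956, -0.0, -0.001]
ft_force: [-2.2, -1.7, 1.4]
opening: 0.0241
finger_force: 8.0
yaw 2.5458 ring [ 0.5536 -0.2189  0.0589] F [ 0.65 -2.6  -1.29  0.38  0.    0.14] sd [0.48 0.1  0.36 0.02 0.01 0.05] Mnut -0.074 Mpiv 0.014
t: 21.42
eef_pos: [0.4841, -0.1718, 0.0592]
orientation: [0.294, 0.956, 0.0, -0.0]
ft_force: [-2.4, -0.5, -1.3]
opening: 0.0233
finger_force: 60.0
yaw 2.5458 ring [ 0.5536 -0.219   0.0591] F [ 1.77 -1.82  0.33  0.25  0.18  0.09] sd [0.37 0.26 0.41 0.   0.03 0.02] Mnut -0.067 Mpiv -0.005
```

```bash
echo '{"aperture":[0.015,0.015,0.015],"sx":[0.02,0,0],"sy":[-0.03,0,0],"sz":[-0.06,-0.06,0],"rx":[0,0,0],"ry":[0,0,0],"rz":[0,0,0]}' | python3 -m crank; python3 -c 'from h import *;rep();avg(3)'
```

```text
t: 21.82
eef_pos: [0.484, -0.172, 0.0598]
orientation: [0.294, 0.956, 0.0, -0.0]
ft_force: [1.5, -1.3, -8.4]
opening: 0.0241
finger_force: 60.0
yaw 2.5458 ring [ 0.5535 -0.2191  0.0597] Ft [-1.97 -0.19  8.36] Tt [-0.119  0.116 -0.036]
yaw 2.5458 ring [ 0.5535 -0.2191  0.0598] F [-2.49  0.65 10.37 -0.14  0.17 -0.04] sd [0.39 0.22 0.32 0.03 0.03 0.  ] Mnut 0.019 Mpiv -0.003
```

Even level it stays held with no outside load: the ring is friction-wedged on the nut corners. Pulling at the handle is a poor lever. Better to take the ring itself (47 mm, its flats face the fingers), check the nut is home by turning the ring directly, and pull straight on the axis. Releasing the handle and moving over the ring.

The manual's scale: shifts go in cm and turns go in units of 0.2 rad. Converting my numbers, 0.0008 m is 0.08.

```bash
echo '{"aperture":[0.015,0.09,0.09,0.09,0.09,0.09],"sx":[0,0,0,0,0,0],"sy":[0,0,0,0,0,0],"sz":[0.08,0,0,0,0,0],"rx":[0,0,0,0,0,0],"ry":[0,0,0,0,0,0],"rz":[0,0,0,0,0,0]}' | python3 -m crank 60
echo '{"aperture":[0.09,0.09,0.09,0.09,0.09,0.09,0.09,0.09],"sx":[0,0,-2.8,-2.8,-2.77,0,0,0],"sy":[0,0,0.2,0.2,0.18,0,0,0],"sz":[-1.5,-1.5,0,0,0,0,0,0],"rx":[0,0,0,0,0,0,0,0],"ry":[0,0,0,0,0,0,0,0],"rz":[0,0,0,0,0,-0.42,-0.42,0]}' | python3 -m crank
python3 - <<'E'
from h import *
avg(2)
s=env.sense();print(s['eef_pos'],s['joints'].round(2))
f=grab('wrist');np.savez('pics/r_w.npz',**f)
# handle (black) direction as seen by wrist camera
x0,x1,y0,y1=290,350,60,250
k=f['frame']; m=(k.max(2)<45).astype(np.uint8)
for r in range(20,230,20):
    c=np.where(m[r,200:440])[0]+200; print(r,(c.min(),c.max(),len(c)) if len(c) else None)
E
```

```text
t: 22.47
eef_pos: [0.4845, -0.1724, 0.0605]
orientation: [0.293, 0.956, -0.0, 0.001]
ft_force: [0.5, -0.7, 0.4]
opening: 0.0541
finger_force: 0.0
t: 23.13
eef_pos: [0.5569, -0.2147, 0.0898]
orientation: [0.212, 0.977, -0.0, 0.0]
ft_force: [-0.5, 0.2, 0.4]
opening: 0.0898
finger_force: 0.0
yaw 2.7116 ring [ 0.6329 -0.2494  0.0899] F [-0.22 -0.12 -0.04 -0.17 -0.09  0.  ] sd [1.23 0.16 0.12 0.01 0.   0.06] Mnut -0.006 Mpiv -0.002
[ 0.55651102 -0.21433928  0.0899064 ] [-0.39  0.45  1.69 -0.    1.   -1.53]
20 (np.int64(327), np.int64(371), 45)
40 (np.int64(324), np.int64(367), 44)
60 (np.int64(321), np.int64(363), 43)
80 (np.int64(318), np.int64(359), 42)
100 (np.int64(315), np.int64(355), 41)
120 (np.int64(312), np.int64(351), 40)
140 (np.int64(309), np.int64(348), 40)
160 (np.int64(330), np.int64(344), 15)
180 None
200 (np.int64(319), np.int64(322), 2)
220 None
```

```bash
python3 - <<'E'
from h import *
f=dict(np.load('pics/r_w.npz'))
a=onz(f,345.5,40,.079);b=onz(f,328.5,140,.079);d=a-b;ang=np.arctan2(d[1],d[0]);print('handle yaw',ang)
n=np.array([-np.sin(ang),np.cos(ang)]);print('line offset from nut',(b[:2]-[.5566,-.214])@n,'-> head bend approx',np.arcsin(-((b[:2]-[.5566,-.214])@n)/.034))
E
echo '{"aperture":[0.09,0.09,0.09,0.09,0.09],"sx":[0,0,0,0,0],"sy":[0,0,0,0,0],"sz":[1.2,1.2,0.6,0.2,0],"rx":[0,0,0,0,0],"ry":[0,0,0,0,0],"rz":[0,0,0,0,0]}' | python3 -m crank; python3 -c 'from h import *;avg(2);print(env.sense()["eef_pos"])'
```

```text
handle yaw 2.548993659529302
line offset from nut 0.006276250229812355 -> head bend approx -0.18566037001045427
t: 23.7
eef_pos: [0.5563, -0.2142, 0.0575]
orientation: [0.213, 0.977, 0.0, -0.0]
ft_force: [0.1, 0.1, 0.1]
opening: 0.0899
finger_force: 0.0
yaw 2.7135 ring [ 0.6332 -0.2493  0.0583] F [-0.37 -0.15 -0.01 -0.11 -0.13 -0.02] sd [0.08 0.24 0.84 0.01 0.01 0.04] Mnut -0.029 Mpiv -0.024
[ 0.55693307 -0.2144915   0.05836133]
```

Camera confirms: the handle line misses the nut axis by 6.3 mm, so the bend is about 0.18 rad. Now grip the ring.

```bash
echo '{"aperture":[0.03,0.03,0.03,0.03,0.03,0.03],"sx":[0,0,0,0,0,0],"sy":[0,0,0,0,0,0],"sz":[0,0,0,0,0,0],"rx":[0,0,0,0,0,0],"ry":[0,0,0,0,0,0],"rz":[0,0,0,0,0,0]}' | python3 -m crank 45; python3 -c 'from h import *;avg(3);print(env.sense()["eef_pos"])'
```

```text
t: 24.3
eef_pos: [0.5566, -0.2144, 0.058]
orientation: [0.212, 0.977, -0.0, 0.0]
ft_force: [-0.3, -0.5, 0.1]
opening: 0.0527
finger_force: 0.0
yaw 2.7133 ring [ 0.6333 -0.2486  0.058 ] F [ 0.31  4.13 -1.   -1.03 -0.11 -0.1 ] sd [0.24 2.36 0.61 0.61 0.05 0.01] Mnut 0.251 Mpiv 0.110
[ 0.55704172 -0.21353515  0.05793502]
```

```bash
echo '{"aperture":[0.03,0.03,0.03],"sx":[0,0,0],"sy":[0,0,0],"sz":[0,0,0],"rx":[0,0,0],"ry":[0,0,0],"rz":[0,0,0]}' | python3 -m crank 45; python3 -c 'from h import *;avg(3);print(env.sense()["eef_pos"],env.sense()["finger_force"])'
```

```text
t: 24.7
eef_pos: [0.557, -0.2135, 0.0579]
orientation: [0.212, 0.977, 0.001, 0.0]
ft_force: [2.3, 5.5, -0.7]
opening: 0.0469
finger_force: 45.0
yaw 2.7134 ring [ 0.6334 -0.2484  0.058 ] F [ 0.27  5.04 -0.97 -1.1  -0.08 -0.04] sd [0.17 0.04 0.19 0.01 0.02 0.02] Mnut 0.379 Mpiv 0.208
[ 0.55703209 -0.21358142  0.05795202] 44.99920810572803
```

In the tool's units: 0.001 m is 0.1, 0.015 rad is 0.075.

```bash
echo '{"aperture":[0.03,0.03,0.03],"sx":[0,0,0],"sy":[0.1,0,0],"sz":[0,0,0],"rx":[0,0,0],"ry":[0,0,0],"rz":[0,0.075,0.075]}' | python3 -m crank; python3 -c 'from h import *;rep();avg(2)'
echo '{"aperture":[0.03,0.03],"sx":[0,0],"sy":[0,0],"sz":[0,0],"rx":[0,0],"ry":[0,0],"rz":[0.075,0.075]}' | python3 -m crank; python3 -c 'from h import *;rep();avg(2)'
```

```text
t: 25.1
eef_pos: [0.5571, -0.2134, 0.0579]
orientation: [0.227, 0.974, -0.0, 0.0]
ft_force: [1.4, 2.0, 0.5]
opening: 0.0465
finger_force: 45.0
yaw 2.6829 ring [ 0.6324 -0.2506  0.0579] Ft [-0.41  2.4  -0.53] Tt [-0.627 -0.043 -0.206]
yaw 2.6833 ring [ 0.6324 -0.2506  0.058 ] F [ 0.71  2.89 -1.32 -0.68 -0.04 -0.11] sd [0.16 0.37 0.52 0.03 0.02 0.03] Mnut 0.129 Mpiv 0.031
t: 25.37
eef_pos: [0.5571, -0.2134, 0.0579]
orientation: [0.242, 0.97, 0.0, 0.0]
ft_force: [2.0, 3.2, 0.8]
opening: 0.0466
finger_force: 45.0
yaw 2.6524 ring [ 0.6312 -0.2529  0.0579] Ft [-0.27  3.73 -0.84] Tt [-0.716 -0.006 -0.185]
yaw 2.6530 ring [ 0.6313 -0.2529  0.0579] F [ 0.24  3.53 -1.72 -0.71 -0.03 -0.17] sd [0.15 0.36 0.12 0.04 0.03 0.  ] Mnut 0.123 Mpiv 0.003
```

The turning moment is −0.2 N m, exactly the nut's running torque. So the wedged ring had dragged the nut back a little, and I bring it home again.

```bash
echo '{"aperture":[0.03,0.03],"sx":[0,0],"sy":[0.04,0],"sz":[0,0],"rx":[0,0],"ry":[0,0],"rz":[0.075,0.05]}' | python3 -m crank; python3 -c 'from h import *;rep()'
echo '{"aperture":[0.03,0.03],"sx":[0,0],"sy":[0,0],"sz":[0,0],"rx":[0,0],"ry":[0,0],"rz":[0.05,0.05]}' | python3 -m crank; python3 -c 'from h import *;rep()'
echo '{"aperture":[0.03],"sx":[0],"sy":[0],"sz":[0],"rx":[0],"ry":[0],"rz":[0.04]}' | python3 -m crank; python3 -c 'from h import *;rep();avg(2)'
```

```text
t: 25.63
eef_pos: [0.5571, -0.2134, 0.0579]
orientation: [0.253, 0.967, -0.0, 0.0]
ft_force: [-0.1, 1.9, 3.1]
opening: 0.0468
finger_force: 45.0
yaw 2.6291 ring [ 0.6303 -0.2546  0.0579] Ft [ 1.01  1.6  -3.06] Tt [-0.483 -0.049 -0.662]
t: 25.8
eef_pos: [0.5571, -0.2133, 0.0579]
orientation: [0.263, 0.965, -0.0, -0.0]
ft_force: [0.2, 2.8, 1.9]
opening: 0.0468
finger_force: 45.0
yaw 2.6096 ring [ 0.6295 -0.256   0.0579] Ft [ 1.22  2.5  -1.92] Tt [-0.457 -0.016 -0.92 ]
t: 25.88
eef_pos: [0.5571, -0.2134, 0.058]
orientation: [0.267, 0.964, -0.0, 0.0]
ft_force: [-0.1, 0.7, 2.3]
opening: 0.047
finger_force: 45.0
yaw 2.6014 ring [ 0.6292 -0.2566  0.058 ] Ft [ 0.47  0.53 -2.27] Tt [-0.431  0.043 -0.978]
yaw 2.6014 ring [ 0.6292 -0.2566  0.058 ] F [ 1.03  1.24 -1.92 -0.38 -0.01 -0.9 ] sd [0.1  0.52 0.2  0.01 0.01 0.02] Mnut -0.792 Mpiv -0.834
```

Home confirmed: the torque rises to −0.98 N m at ring yaw ≈2.62. Now I unload the torque and pull on the axis with the ring in the fingers.

In the tool's units: 0.0003 m is 0.03, -0.015 rad is -0.075.

```bash
echo '{"aperture":[0.03,0.03],"sx":[0,0],"sy":[0.03,0],"sz":[0,0],"rx":[0,0],"ry":[0,0],"rz":[-0.075,-0.05]}' | python3 -m crank 60; python3 -c 'from h import *;avg(2)'
echo '{"aperture":[0.03,0.03],"sx":[0,0],"sy":[0,0],"sz":[-0.1,-0.1],"rx":[0,0],"ry":[0,0],"rz":[0,0]}' | python3 -m crank 60; python3 -c 'from h import *;avg(2)'
```

```text
t: 26.15
eef_pos: [0.5571, -0.2133, 0.0579]
orientation: [0.255, 0.967, -0.0, -0.0]
ft_force: [-0.4, -1.4, 2.9]
opening: 0.0467
finger_force: 60.0
yaw 2.6251 ring [ 0.6302 -0.2548  0.0579] F [ 0.41 -1.36 -2.47  0.05  0.01 -0.2 ] sd [0.32 0.48 0.16 0.02 0.02 0.04] Mnut -0.310 Mpiv -0.263
t: 26.42
eef_pos: [0.557, -0.2132, 0.0582]
orientation: [0.255, 0.967, -0.0, -0.0]
ft_force: [3.7, -3.2, -15.6]
opening: 0.0467
finger_force: 60.0
yaw 2.6256 ring [ 0.6301 -0.2547  0.0581] F [-3.94 -1.03 11.79  0.16 -0.98 -0.2 ] sd [0.28 0.21 1.29 0.02 0.05 0.  ] Mnut -0.284 Mpiv -0.249
```

In the tool's units: -0.001 m is -0.1, -0.005 rad is -0.025.

```bash
echo '{"aperture":[0.03,0.03],"sx":[0,0],"sy":[0,0],"sz":[-0.1,-0.1],"rx":[0,0],"ry":[0,0],"rz":[-0.025,-0.025]}' | python3 -m crank; python3 -c 'from h import *;avg(2);print(env.sense()["eef_pos"])'
echo '{"aperture":[0.03,0.03],"sx":[0,0],"sy":[0,0],"sz":[-0.1,-0.05],"rx":[0,0],"ry":[0,0],"rz":[0,0]}' | python3 -m crank; python3 -c 'from h import *;avg(2);print(env.sense()["eef_pos"])'
```

```text
t: 26.68
eef_pos: [0.5569, -0.2132, 0.0585]
orientation: [0.25, 0.968, -0.0, -0.001]
ft_force: [7.7, -5.8, -30.0]
opening: 0.0464
finger_force: 60.0
yaw 2.6351 ring [ 0.6304 -0.254   0.0582] F [-7.960e+00 -1.590e+00  2.438e+01  1.400e-01 -1.640e+00 -1.000e-02] sd [0.04 0.11 0.8  0.01 0.01 0.01] Mnut -0.141 Mpiv -0.087
[ 0.55695806 -0.21321554  0.05838518]
t: 26.95
eef_pos: [0.5569, -0.2131, 0.0587]
orientation: [0.251, 0.968, -0.0, -0.001]
ft_force: [9.2, -5.5, -34.6]
opening: 0.0465
finger_force: 60.0
yaw 2.6352 ring [ 0.6304 -0.2539  0.0584] F [-9.810e+00 -1.140e+00  3.113e+01  3.000e-02 -2.040e+00 -6.000e-02] sd [0.27 0.22 0.21 0.04 0.02 0.01] Mnut -0.158 Mpiv -0.119
[ 0.55692234 -0.21315925  0.05865789]
```

In the tool's units: -0.001 m is -0.1, -0.0007 m is -0.07, -0.003 rad is -0.015.

```bash
echo '{"aperture":[0.03,0.03,0.03,0.03,0.03],"sx":[-0.1,-0.07,0,0,0],"sy":[-0.03,0,0,0,0],"sz":[-0.05,-0.05,0,0,0],"rx":[0,0,0,0,0],"ry":[0,0,0,0,0],"rz":[-0.015,-0.015,0,0,0]}' | python3 -m crank; python3 -c 'from h import *;avg(2);print(env.sense()["eef_pos"])'
```

```text
t: 27.47
eef_pos: [0.5569, -0.2132, 0.0588]
orientation: [0.248, 0.969, 0.001, -0.003]
ft_force: [6.6, -4.5, -32.9]
opening: 0.0466
finger_force: 60.0
yaw 2.6406 ring [ 0.6306 -0.2536  0.0582] F [-7.96 -0.31 33.71 -0.04 -1.73  0.05] sd [0.3  0.24 0.4  0.02 0.01 0.02] Mnut 0.027 Mpiv 0.037
[ 0.55693815 -0.21322791  0.05878823]
```

In the tool's units: -0.0008 m is -0.08, -0.003 rad is -0.015.

```bash
echo '{"aperture":[0.03,0.03,0.03],"sx":[-0.08,0,0],"sy":[0,0,0],"sz":[-0.08,0,0],"rx":[0,0,0],"ry":[0,0,0],"rz":[-0.015,0,0]}' | python3 -m crank; python3 -c 'from h import *;avg(2);print(env.sense()["eef_pos"])'
echo '{"aperture":[0.03,0.03,0.03],"sx":[-0.05,0,0],"sy":[0,0,0],"sz":[-0.08,0,0],"rx":[0,0,0],"ry":[0,0,0],"rz":[-0.01,0,0]}' | python3 -m crank; python3 -c 'from h import *;avg(2);print(env.sense()["eef_pos"])'
```

```text
t: 27.82
eef_pos: [0.5569, -0.2132, 0.0597]
orientation: [0.246, 0.969, 0.001, -0.004]
ft_force: [4.9, -2.8, -29.7]
opening: 0.0465
finger_force: 60.0
yaw 2.6443 ring [ 0.6308 -0.2533  0.059 ] F [-6.07 -0.59 31.14 -0.06 -1.35 -0.15] sd [0.06 0.13 0.54 0.   0.02 0.01] Mnut -0.195 Mpiv -0.175
[ 0.55695152 -0.21322814  0.05972364]
t: 28.17
eef_pos: [0.557, -0.2132, 0.0607]
orientation: [0.245, 0.969, 0.001, -0.004]
ft_force: [3.7, -2.4, -28.7]
opening: 0.0467
finger_force: 60.0
yaw 2.6462 ring [ 0.6309 -0.2532  0.06  ] F [-4.56  0.26 29.22 -0.07 -1.08 -0.11] sd [0.33 0.25 0.21 0.01 0.   0.01] Mnut -0.084 Mpiv -0.093
[ 0.55696362 -0.21326928  0.06074115]
```

```bash
echo '{"aperture":[0.03,0.03,0.03],"sx":[-0.03,0,0],"sy":[0,0,0],"sz":[-0.08,-0.08,0],"rx":[0,0,0],"ry":[0,0,0],"rz":[-0.02,0,0]}' | python3 -m crank; python3 -c 'from h import *;avg(2);f=grab("scene");np.savez("pics/p1.npz",**f)
a=dict(np.load("pics/j_scene.npz"))
# vertical shift of ring patch (right rim/left rim) via phase correlation against jam frame is unsafe; match template of ring left edge
b=dict(np.load("pics/b_scene.npz"))
t=b["frame"][178:196,178:200]; 
for nm,q in(("b",b["frame"]),("now",f["frame"])):
    r=cv2.matchTemplate(q[165:215,165:215],t,cv2.TM_CCOEFF_NORMED); print(nm,cv2.minMaxLoc(r))
print(proj(f,[.5566,-.214,.06]),proj(f,[.5566,-.214,.064]))'
```

```text
t: 28.52
eef_pos: [0.5571, -0.2133, 0.0641]
orientation: [0.243, 0.97, 0.001, -0.005]
ft_force: [-1.1, 0.2, -17.9]
opening: 0.0467
finger_force: 60.0
yaw 2.6503 ring [ 0.6312 -0.2529  0.0646] F [ 3.71  0.25 16.07 -0.03  0.32 -0.04] sd [0.21 0.05 0.85 0.02 0.12 0.  ] Mnut -0.018 Mpiv -0.026
b (-0.7297945022583008, 1.0, (28, 28), (13, 13))
now (-0.5312861204147339, 0.49856099486351013, (28, 13), (0, 19))
[190.77604135 191.16046812] [190.54764096 189.77559588]
```

In the tool's units: -0.001 m is -0.1, -0.0005 m is -0.05.

```bash
echo '{"aperture":[0.03,0.03,0.03],"sx":[0.03,0.03,0],"sy":[0,0,0],"sz":[-0.05,-0.1,0],"rx":[0,0,0],"ry":[0,0,0],"rz":[0,0,0]}' | python3 -m crank; python3 -c 'from h import *;avg(3);print(env.sense()["eef_pos"])'
```

```text
t: 28.92
eef_pos: [0.5602, -0.2145, 0.0712]
orientation: [0.243, 0.97, -0.0, 0.001]
ft_force: [-4.1, 0.8, -3.8]
opening: 0.0468
finger_force: 60.0
yaw 2.6505 ring [ 0.6343 -0.2542  0.0715] F [ 3.94 -1.01  1.93  0.02  0.44  0.03] sd [0.36 0.14 0.81 0.03 0.02 0.02] Mnut -0.052 Mpiv -0.018
[ 0.56029316 -0.21465163  0.07117563]
```

It came free: TCP z 0.0712, force down to about the wrench's weight, ring still 46.8 mm between the pads. Lift straight clear of the cone.

In the tool's units: 0.001 m is 0.1, -0.02 m is -2.

```bash
echo '{"aperture":[0.03,0.03,0.03,0.03,0.03,0.03,0.03,0.03],"sx":[0.1,0.05,0,0,0,0,0,0],"sy":[0,0,0,0,0,0,0,0],"sz":[-0.3,-0.6,-1,-1.5,-2,-2,0,0],"rx":[0,0,0,0,0,0,0,0],"ry":[0,0,0,0,0,0,0,0],"rz":[0,0,0,0,0,0,0,0]}' | python3 -m crank; python3 -c 'from h import *;avg(3);print(env.sense()["eef_pos"])
ims=[]
f=grab("scene");np.savez("pics/up_s.npz",**f);g=grab("wrist");np.savez("pics/up_w.npz",**g)
S=cv2.resize(f["frame"][100:250,130:330,::-1],(800,600),interpolation=cv2.INTER_CUBIC);W=cv2.resize(g["frame"][:,:,::-1],(320,200))
S=cv2.convertScaleAbs(S,alpha=1.4);S[400:,480:]=cv2.convertScaleAbs(W,alpha=1.3);cv2.imwrite("pics/up.png",S)'
```

```text
t: 29.73
eef_pos: [0.5597, -0.2143, 0.1449]
orientation: [0.243, 0.97, -0.0, 0.003]
ft_force: [-1.0, -0.4, -4.7]
opening: 0.0464
finger_force: 60.0
yaw 2.6508 ring [ 0.6321 -0.2532  0.1424] F [ 0.33 -0.04  4.05 -0.08 -0.37  0.02] sd [0.3  0.29 0.39 0.01 0.02 0.01] Mnut 0.015 Mpiv 0.016
[ 0.55759305 -0.21343224  0.14190386]
```

View pics/up.png

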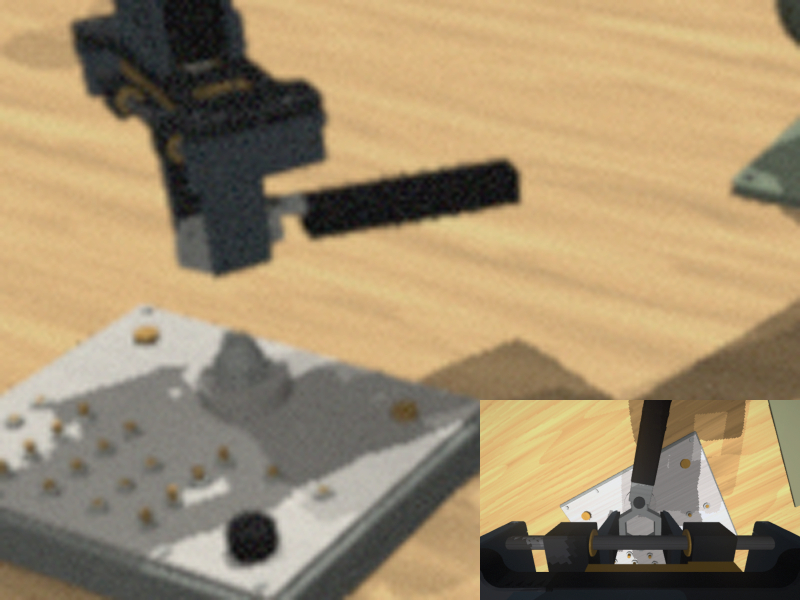

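The view shows the wrench held by its ring (210,245) with the handle level and bent. The nut stands bare at (240,365) and the dust cap is undisturbed at (252,537). The releasing moments never reached +0.2 N m, so the nut stayed home. Carry to the mat, ring to (0.578,0.19).

In the tool's units: 0.028 m is 2.8, 0.014 m is 1.4.

```bash
echo '{"aperture":[0.03,0.03,0.03,0.03,0.03,0.03,0.03],"sx":[0.7,1.33,1.33,1.33,1.33,1.33,1.33],"sy":[1.4,2.8,2.8,2.8,2.8,2.8,2.8],"sz":[0,0,0,0,0,0,0],"rx":[0,0,0,0,0,0,0],"ry":[0,0,0,0,0,0,0],"rz":[0,0,0,0,0,0,0]}' | python3 -m crank
echo '{"aperture":[0.03,0.03,0.03,0.03,0.03,0.03,0.03,0.03],"sx":[1.33,1.33,1.33,1.33,1.33,1.33,1.33,0],"sy":[2.8,2.8,2.8,2.8,2.8,2.8,2.8,0],"sz":[0,0,0,0,0,0,0,0],"rx":[0,0,0,0,0,0,0,0],"ry":[0,0,0,0,0,0,0,0],"rz":[0,0,0,0,0,0,0,0]}' | python3 -m crank
python3 - <<'E'
from h import *
avg(2);s=env.sense();print(s['eef_pos'])
T=grab('top');S=grab('scene')
out={}
for nm,f in(('S',S),('T',T)):
    print(nm,'trimmer/adapter px check',proj(f,[.644,.157,.01]),'tcp',proj(f,s['eef_pos']))
print('trimmer tip',onz(T,282,141,.01),'adapter',onz(T,239,119,.037))
f=grab('wrist');k=f['frame'];m=(k.max(2)<45)
for r in range(10,170,30):
    c=np.where(m[r,250:450])[0]+250; print(r,(c.min(),c.max()) if len(c) else None)
E
```

```text
t: 30.57
eef_pos: [0.5668, -0.0101, 0.1424]
orientation: [0.243, 0.97, -0.0, -0.001]
ft_force: [0.7, 0.1, -4.0]
opening: 0.0466
finger_force: 60.0
t: 31.23
eef_pos: [0.5772, 0.2107, 0.1422]
orientation: [0.241, 0.971, 0.002, -0.001]
ft_force: [1.1, -0.4, -3.4]
opening: 0.0465
finger_force: 60.0
yaw 2.6538 ring [0.651  0.1674 0.142 ] F [-0.15 -0.28  3.86 -0.   -0.38 -0.03] sd [0.68 0.16 0.31 0.04 0.03 0.02] Mnut -0.055 Mpiv -0.046
[0.57674426 0.20579297 0.14207969]
S trimmer/adapter px check [311.43535632 273.98180956] tcp [348.64080346 210.90708027]
T trimmer/adapter px check [282.90700536 143.10838361] tcp [262.85394716 152.92462676]
trimmer tip [0.65052879 0.15995542 0.01      ] adapter [0.70667323 0.28948757 0.037     ]
10 (np.int64(328), np.int64(380))
40 (np.int64(323), np.int64(374))
70 (np.int64(318), np.int64(368))
100 (np.int64(313), np.int64(362))
130 (np.int64(308), np.int64(356))
160 (np.int64(303), np.int64(350))
```

```bash
echo '{"aperture":[0.03,0.03,0.03,0.03,0.03,0.03,0.03,0.03],"sx":[0,0,0,0,0,0,0,0],"sy":[0,0,0,0,0,0,0,0],"sz":[1.5,3,3,2.5,1.5,0.8,0,0],"rx":[0,0,0,0,0,0,0,0],"ry":[0,0,0,0,0,0,0,0],"rz":[0,0,0,0,0,0,0,0]}' | python3 -m crank; python3 -c 'from h import *;rep()'
echo '{"aperture":[0.03,0.03,0.03],"sx":[0,0,0],"sy":[0,0,0],"sz":[0.3,0.3,0],"rx":[0,0,0],"ry":[0,0,0],"rz":[0,0,0]}' | python3 -m crank; python3 -c 'from h import *;avg(2);print(env.sense()["eef_pos"])'
```

```text
t: 32.15
eef_pos: [0.5783, 0.2039, 0.0205]
orientation: [0.243, 0.97, 0.0, 0.0]
ft_force: [0.7, -0.8, -2.1]
opening: 0.0462
finger_force: 60.0
yaw 2.6497 ring [0.6523 0.1643 0.0205] Ft [-1.   -0.42  2.11] Tt [-0.127 -0.304 -0.043]
t: 32.4
eef_pos: [0.578, 0.2044, 0.0145]
orientation: [0.243, 0.97, 0.0, 0.0]
ft_force: [-0.0, -0.0, -3.5]
opening: 0.0468
finger_force: 60.0
yaw 2.6509 ring [0.652  0.1649 0.0146] F [ 0.43  0.03  2.93 -0.05 -0.34  0.04] sd [0.02 0.03 0.49 0.02 0.   0.01] Mnut 0.044 Mpiv 0.043
[0.57792009 0.20453353 0.01451653]
```

```bash
echo '{"aperture":[0.03,0.03,0.03],"sx":[0,0,0],"sy":[0,0,0],"sz":[0.2,0.2,0],"rx":[0,0,0],"ry":[0,0,0],"rz":[0,0,0]}' | python3 -m crank; python3 -c 'from h import *;avg(2);print(env.sense()["eef_pos"])'
echo '{"aperture":[0.03,0.03,0.03],"sx":[0,0,0],"sy":[0,0,0],"sz":[0.1,0.1,0],"rx":[0,0,0],"ry":[0,0,0],"rz":[0,0,0]}' | python3 -m crank; python3 -c 'from h import *;avg(2);print(env.sense()["eef_pos"])'
```

```text
t: 32.75
eef_pos: [0.5777, 0.2045, 0.0098]
orientation: [0.243, 0.97, -0.0, -0.0]
ft_force: [0.6, -0.8, -3.1]
opening: 0.0465
finger_force: 60.0
yaw 2.6507 ring [0.6518 0.1649 0.0099] F [-0.18  0.23  2.94 -0.12 -0.25  0.05] sd [0.36 0.07 0.46 0.02 0.01 0.01] Mnut 0.066 Mpiv 0.058
[0.57770839 0.20452604 0.00999266]
t: 33.1
eef_pos: [0.5778, 0.2044, 0.008]
orientation: [0.243, 0.97, 0.0, 0.0]
ft_force: [-0.3, 0.0, -1.3]
opening: 0.0466
finger_force: 60.0
yaw 2.6507 ring [0.6519 0.1649 0.0081] F [-0.3   0.19  1.89 -0.15 -0.14  0.07] sd [0.18 0.37 0.11 0.03 0.02 0.  ] Mnut 0.086 Mpiv 0.079
[0.57782806 0.20447388 0.00810493]
```

```bash
echo '{"aperture":[0.03,0.03,0.03],"sx":[0,0,0],"sy":[0,0,0],"sz":[0.1,0.07,0],"rx":[0,0,0],"ry":[0,0,0],"rz":[0,0,0]}' | python3 -m crank; python3 -c 'from h import *;avg(2);print(env.sense()["eef_pos"])'
```

```text
t: 33.45
eef_pos: [0.5779, 0.2044, 0.0063]
orientation: [0.243, 0.97, 0.0, 0.0]
ft_force: [0.9, -0.2, -0.3]
opening: 0.0467
finger_force: 60.0
yaw 2.6508 ring [0.652  0.1648 0.0064] F [-0.67 -0.5   1.59 -0.11 -0.07  0.  ] sd [0.5  0.38 0.02 0.01 0.02 0.05] Mnut -0.042 Mpiv -0.025
[0.57790399 0.20442458 0.00639791]
```

In the tool's units: 0.0008 m is 0.08.

```bash
echo '{"aperture":[0.03,0.03],"sx":[0,0],"sy":[0,0],"sz":[0.08,0],"rx":[0,0],"ry":[0,0],"rz":[0,0]}' | python3 -m crank 10; echo '{"aperture":[0.05,0.055,0.065,0.075,0.085,0.085],"sx":[0,0,0,0,0,0],"sy":[0,0,0,0,0,0],"sz":[0,0,0,0,0,0],"rx":[0,0,0,0,0,0],"ry":[0,0,0,0,0,0],"rz":[0,0,0,0,0,0]}' | python3 -m crank 10
echo '{"aperture":[0.085,0.085,0.085,0.085,0.085,0.085],"sx":[0,0,0,0,0,0],"sy":[0,0,0,0,0,0],"sz":[-1,-2.5,-3.5,-3.5,-3.5,0],"rx":[0,0,0,0,0,0],"ry":[0,0,0,0,0,0],"rz":[0,0,0,0,0,0]}' | python3 -m crank
echo '{"aperture":[0.085,0.085,0.085,0.085,0.085,0.085,0.085,0.085],"sx":[0,0,0,0,0,0,0,0],"sy":[-3.5,-3.5,-3.5,-3.5,-3.5,-3.5,-3.5,0],"sz":[-1,0,0,0,0,0,0,0],"rx":[0,0,0,0,0,0,0,0],"ry":[0,0,0,0,0,0,0,0],"rz":[0,0,0,0,0,0,0,0]}' | python3 -m crank
python3 - <<'E'
from h import *
S=grab('scene','fin_s.png');T=grab('top','fin_t.png')
for nm,f,(x,y,w,h) in [('S',S,(320,205,120,90)),('T',T,(215,130,100,95))]:
    g=f['frame'][y:y+h,x:x+w].max(2); m=(g<45).astype(np.uint8)
    n,l,st,c=cv2.connectedComponentsWithStats(m); i=1+st[1:,4].argmax()
    p=(np.argwhere(l==i)[:,::-1]+[x,y]).astype(np.float32); r=cv2.minAreaRect(p); print(nm,st[i],np.round(r[0],1),np.round(r[1],1),cv2.boxPoints(r).round(1).tolist())
    # bright steel ring
    hsv=cv2.cvtColor(f['frame'],cv2.COLOR_RGB2HSV)[y:y+h,x:x+w]; m=((hsv[...,1]<30)&(hsv[...,2]>95)).astype(np.uint8)
    n,l,st,c=cv2.connectedComponentsWithStats(m); i=1+st[1:,4].argmax(); print('  steel',st[i]+[x,y,0,0,0],c[i]+[x,y])
T0=dict(np.load('pics/top0.npz'))
# bystanders: difference at their places
for nm,(x,y,w,h) in {'trimmer':(272,100,20,45),'adapter':(230,110,18,18),'dustcap':(364,122,20,20)}.items():
    t=T0['frame'][y:y+h,x:x+w]; r=cv2.matchTemplate(T['frame'][y-10:y+h+10,x-10:x+w+10],t,cv2.TM_CCOEFF_NORMED);_,v,_,p=cv2.minMaxLoc(r);print(nm,round(v,2),np.array(p)-10)
E
```

```text
t: 33.72
eef_pos: [0.5779, 0.2045, 0.0057]
orientation: [0.243, 0.97, 0.0, 0.0]
ft_force: [-0.0, -1.0, -0.6]
opening: 0.0474
finger_force: 10.0
t: 34.22
eef_pos: [0.5777, 0.2045, 0.0055]
orientation: [0.243, 0.97, -0.0, 0.0]
ft_force: [0.6, 0.2, 0.4]
opening: 0.0789
finger_force: 0.0
t: 34.72
eef_pos: [0.5819, 0.2059, 0.1543]
orientation: [0.243, 0.97, 0.004, 0.006]
ft_force: [0.7, 0.2, 0.1]
opening: 0.0853
finger_force: 0.0
t: 35.38
eef_pos: [0.4589, -0.0154, 0.156]
orientation: [0.245, 0.97, -0.001, -0.001]
ft_force: [-0.8, -0.2, -0.1]
opening: 0.0853
finger_force: 0.0
S [ 42  26  53  28 697] [387.7 244.1] [14.1 55.6] [[359.1000061035156, 245.5], [412.20001220703125, 229.1999969482422], [416.3999938964844, 242.6999969482422], [363.20001220703125, 259.0]]
  steel [333 251  24  17 183] [344.80327869 258.50819672]
T [ 10  45  35  39 403] [242.  194.1] [ 9.1 45.1] [[223.60000610351562, 207.89999389648438], [253.60000610351562, 174.1999969482422], [260.3999938964844, 180.1999969482422], [230.39999389648438, 213.89999389648438]]
  steel [255 156  20  23 120] [264.21666667 166.08333333]
trimmer 1.0 [0 0]
adapter 1.0 [0 0]
dustcap 1.0 [0 0]
```

Run:
```python
from h import *
T=grab('top');S=grab('scene')
# handle centre and ends, two views
X,r=tri([S,T],[(387.7,244.1),(242,194.1)]);print('handle centre',X.round(4),r)
a=onz(T,257,177.2,.027);b=onz(T,227,210.9,.027);d=b-a;ang=np.arctan2(d[1],d[0]);print('handle yaw',ang,'ends',a,b)
n=np.array([-np.sin(ang),np.cos(ang)]);c=np.array([.578,.2045]);o=(a[:2]-c)@n;print('offset',o,'bend',np.arcsin(o/.034),'head yaw 2.65 - handle',2.65-ang)
s=env.sense();print(s['t'],s['ft_force'].round(1),s['qd'].round(3))
env.sign_off()
```

```text
handle centre [0.4835 0.2722 0.0134] [array([0.6, 0. ]), array([ 0.5, -0.1])]
handle yaw 2.459475377726468 ends [0.53271371 0.2297971  0.027     ] [0.42990138 0.31329811 0.027     ]
offset 0.008913581591389119 bend 0.2652641253988757 head yaw 2.65 - handle 0.19052462227353173
35.5833 [0.4 0.4 0.1] [ 0.018  0.011 -0.006 -0.001  0.001 -0.004]
the job is handed in; nothing more can be done
```

The job is handed in at 35.6 s. By torque feel the nut is home, and by camera the handle is broken over by about 0.19 rad (11°). The wrench lies flat on the mat and the bystanders are unmoved. The ring had wedged and dragged the nut back about 0.09 rad, so I re-tightened it before pulling the wrench off; that pull took about 34 N.

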